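Load a three-bay dry-bath heater in order, turning the upended block on a step

ROBOT

A 6-joint arm with a two-finger parallel gripper is mounted at the origin on the work surface; the furniture and walls round the work are solid. World frame = base frame: x ahead of the robot, y to its left, z up, the work surface at z = 0. Lengths are in m, angles in rad, forces in N, time in s.
With the tool pointing down it reaches from about 0.35 to 0.875 m from the base axis. Payload 4.2 kg.
Tool frame: the origin (TCP) lies midway between the tips of the shut fingers; the grasp point (between the pads) lies 19 mm behind it; z points along the fingers, y is the direction in which the jaws open and shut (so a half turn about z gives the same grasp; the last joint's range is limited). The gripper opens to 87 mm and grips with 3 to 60 N. Pads are 19 mm wide; open, the fingers measure 117 mm over their backs; the gripper's body (75 mm by 190 mm) begins 51 mm behind the grasp point.
Start: joints at [-0.94, 0.385, 0.008, 0, -1.194, -0.259], TCP at [0.227, -0.582, 0.223] pointing down, gripper open.
Joint ranges: [-3.14, 3.14], [-1.21, 2.06], [-1.07, 1.41], [-3.16, 2.05], [-2.99, -0.16], [-3.1, 3.1]. Speed limits (rad/s): [2.79, 2.79, 3.14, 3.14, 3.14, 3.14].

INTERFACE

Orientations are given as a unit quaternion [w, x, y, z].
In Python, from bench import robot gives the robot as it stands.
- The arm moves only by the tool apply_moves, never from a script. Its argument "motion" is a list of rows, each a list of 7 numbers: the turn, a rotation vector about the tool's x, y, z in rad, then the shift along the tool's x, y, z in m, then the finger opening in m, from 0 to 0.087. A call has exactly 8 rows; each row shifts and turns the commanded pose from where the row before left it, along the tool's axes as they then stand; what a row does not reach is not made up. A row lasts 1/12 s, in which the tool goes at most 41.7 mm and 7.16 degrees, less where a joint would pass 70% of its speed; a pose out of reach is approached as far as the arm can. A call with a gripper value outside its range is refused whole. The fingers move at their own pace and stop on an object; "squeeze" is the grip in N (left out, the last holds). Time passes only in rows, so rows that do not move let the fingers close, or fill a call up. It gives the time, the measured TCP pose, the force and the opening at its end, in the units of the state.
- robot.get_state(): the state, without advancing time (a new reading comes with each control period).
- robot.get_image(name): name is "side" or "top" or "wrist"; returns a dict with "frame" (420x560x3 uint8, blue, green, red), "intrinsics" (3x3 intrinsics, pixels), "cam_to_world" (4x4, takes a point from camera to world coordinates). Camera axes: x right, y up, looking along -z (the intrinsics and any distortion apply to the point x, -y, -z); pixel columns grow to the right and rows downward; lengths in m; the calibration is good to about 2 mm. A picture is of the moment at which its call begins. There is no depth.
- robot.close_job(): hands the job in, once; it reports no verdict.
The state is a dict: "time_s": time; "joint_positions": joint angles; "qvel": joint speeds; "joint_torque": joint torques, N m; "ee_pos": TCP position; "ee_rot": TCP orientation; "wrist_force": force on the tool from outside, world axes, zero at the start; "ft_torque": the same for the moment, N m; "gripper_width": opening from 0.0 (shut) to 1.0 (fully open).
Only numpy, scipy, OpenCV 4.12 (cv2) and the standard library are available. Lean on these libraries where they do the work, as an engineer would, in place of code of your own. Each camera call takes 0.05 s, during which the arm holds its last target.

TASK

Load the three aluminium blocks into the numbered pockets of the low grey heater, in this order: first the block with two wide wells into the pocket marked with one dot, then the block with eight small wells into the pocket marked with two dots. Then take the block that stands on its end, stand it on the desk close against the middle of the metal-edged side of the black rubber turning step with its wells facing squarely away from the step, let it go, tip it over that edge so that it lies flat on the step with its wells up, let it rest there, and take it again to seat it in the three-dot pocket. In the end all three blocks must sit flat on their pocket floors with the wells up and be released; leave the other things on the desk where they are.

Things in the scene. Friction and masses are not known exactly. Their poses are not given: they have to be found in the camera images.
- block_two_wells: aluminium dry-bath block, 84 mm long (its x) x 40 mm wide (its y) x 46 mm high (its z), about 0.3 kg, lying on the desk with its round wells open upward; it has two wide wells, 28 mm across, in one row. Origin: centre of its underside; z is up out of the wells. Solid for handling, grasp across the 40 mm sides
- block_eight_wells: aluminium dry-bath block, 84 mm long (its x) x 40 mm wide (its y) x 46 mm high (its z), about 0.3 kg, lying on the desk with its round wells open upward; it has eight small wells, 11 mm across, in two rows of four. Origin: centre of its underside; z is up out of the wells. Solid for handling, grasp across the 40 mm sides
- block_on_end: aluminium block of the same size (84 x 40 x 46 mm, about 0.3 kg) with three 18 mm wells in a row; at the start it stands on its end on the desk, 84 mm tall, wells open sideways. Origin: centre of the end it stands on; z along its 84 mm length (up while it stands), x across its 40 mm width (grasp across that), wells open towards -y. Lying wells up, its y axis points straight down
- block_on_end_mid (a point): centre of the solid block that stands on end at the start
- block_on_end_back (a point): centre of that block's plain +y face (84 x 40 mm, opposite the wells), which is its underside once it lies with the wells up
- block_on_end_wells (a point): centre of that block's -y face with the wells
- turning_step: black rubber pad fixed to the desk, 90 mm (x) x 100 mm (y) x 12 mm high, a bright metal strip along its -y edge. Origin: centre of its underside. A block stood on the desk at its -y side (gap under 15 mm) and pushed near its top towards +y is stopped by the edge at its foot, pivots over it once its top has gone about 45 mm, and falls flat on the pad, overhanging by some 12 mm
- step_edge (a point): middle of the upper metal edge of the turning step, 12 mm above the desk; same axes as the step
- heater: low grey dry-bath heater housing fixed to the desk, 136 mm deep (its x) and 312 mm wide (its y), 30 mm high, with a white console (37 mm high) at its left, +y end; the three pocket inserts stand on it. Origin: on the desk under the middle insert's place, 5 mm in front of its pocket centre
- bay_1: the one-dot pocket insert of the heater, a dark metal plate 106 mm (its x) x 76 mm (its y) with one rectangular pocket, fixed, marked by one raised black dot on the white strip along its front (-x) end. The three inserts stand side by side with parallel axes; their order changes. Origin: centre of the insert's underside below the pocket's centre, 30 mm above the desk; z up
- bay_2: the two-dot pocket insert of the heater, a dark metal plate 106 mm (its x) x 76 mm (its y) with one rectangular pocket, fixed, marked by two raised black dots on the white strip along its front (-x) end. The three inserts stand side by side with parallel axes; their order changes. Origin: centre of the insert's underside below the pocket's centre, 30 mm above the desk; z up
- bay_3: the three-dot pocket insert of the heater, a dark metal plate 106 mm (its x) x 76 mm (its y) with one rectangular pocket, fixed, marked by three raised black dots on the white strip along its front (-x) end. The three inserts stand side by side with parallel axes; their order changes. Origin: centre of the insert's underside below the pocket's centre, 30 mm above the desk; z up
- bay_1_floor (a point): centre of the floor of the one-dot pocket, 50 mm above the desk; same axes as the insert: the pocket is 92 mm long along x and 47 mm wide along y, 10 mm deep, its rim 60 mm above the desk, so a seated block stands 36 mm proud. A block may go in either way round
- bay_2_floor (a point): centre of the floor of the two-dot pocket, 50 mm above the desk; same axes as the insert: the pocket is 92 mm long along x and 47 mm wide along y, 10 mm deep, its rim 60 mm above the desk, so a seated block stands 36 mm proud. A block may go in either way round
- bay_3_floor (a point): centre of the floor of the three-dot pocket, 50 mm above the desk; same axes as the insert: the pocket is 92 mm long along x and 47 mm wide along y, 10 mm deep, its rim 60 mm above the desk, so a seated block stands 36 mm proud. A block may go in either way round
- timer: white kitchen-type timer with a red knob, 62 x 62 x 43 mm, bystander; origin under its centre
- sample_cup_3: small open sample cup, 45 mm across, 38 mm high, bystander near the heater's right front; origin under its centre
- sample_cup_2: small open sample cup, 45 mm across, 38 mm high, bystander far right; origin under its centre
- label_roll: white label roll, 61 mm across, 40 mm high, bystander left of the turning step; origin under its centre
- stapler: dark blue stapler, 34 x 136 x 52 mm, bystander on the left; origin under its centre
Not all that is in view belongs to the job. Leave any purple look-alike of the block_two_wells alone.

How it is judged:
By the outcome, as a careful person would: the job done as asked, in the order asked, and still so for the second after the job is handed in, with the robot touching nothing.
It also fails if it takes over 72 s, if anything falls off the work surface, if the arm or the gripper's body presses on something with over 40 N, if the wrist force passes 120 N, or if a joint passes its speed limit or range.

## Working session

There is one attempt and no reset: what is moved stays moved. The work goes in short steps, Python scripts to look and compute and a tool call to move; the robot and the scene stay as the last step left them, time stands still between calls to the robot, and variables do not carry over. Pictures are saved under pics/ and viewed, and the job is handed in when it is done.

Besides the shell and the picture viewer there is one more tool, called after ">>>" as name(argument=value, ...) on one line, values as JSON. apply_moves: Moves the arm, as the interface text tells. Its arguments: {"type":"object","properties":{"motion":{"type":"array"},"squeeze":{"type":"number"}},"required":["motion"]}

```bash
ls; mkdir -p pics; python3 - <<'E'
from bench import robot
import cv2,numpy as np
print(robot.get_state())
for n in("side","top","wrist"):
    d=robot.get_image(n); cv2.imwrite(f"pics/a_{n}.png",d["frame"]); print(n,np.round(d["intrinsics"],1).tolist(),np.round(d["cam_to_world"],4).tolist(),[k for k in d])
E
```

```text
pics
{'time_s': 0.0, 'joint_positions': array([-9.40386279e-01,  3.85559413e-01,  6.61135049e-03, -5.05344305e-04,
       -1.19400500e+00, -2.58586256e-01]), 'qvel': array([-2.41672309e-03,  1.41223971e-03, -3.58693393e-04,  9.41251053e-04,
        1.54163346e-05, -1.79008312e-04]), 'joint_torque': array([ 1.63758115e-03, -3.90667248e+01,  1.87405550e+01,  4.21969995e+00,
        1.10513822e-02, -1.91849144e-04]), 'ee_pos': array([ 0.22685787, -0.58171755,  0.22145128]), 'ee_rot': array([-2.51677757e-04, -1.84751065e-01,  9.82784730e-01,  1.07456504e-03]), 'wrist_force': array([ 0.96256477, -0.28721253,  0.0843689 ]), 'ft_torque': array([-0.03205637, -0.00555966,  0.05998409]), 'gripper_width': 0.9996728623028421}
side [[447.4, 0.0, 273.6], [0.0, 447.4, 213.3], [0.0, 0.0, 1.0]] [[-0.9885, 0.0945, -0.1181, 0.3739], [-0.1512, -0.5995, 0.786, 0.9363], [0.0035, 0.7948, 0.6069, 0.7653], [0.0, 0.0, 0.0, 1.0]] ['frame', 'intrinsics', 'cam_to_world']
top [[528.2, 0.0, 279.0], [0.0, 528.2, 212.6], [0.0, 0.0, 1.0]] [[-0.0087, 0.9909, -0.1343, 0.3145], [-1.0, -0.0092, -0.0031, -0.0206], [-0.0043, 0.1343, 0.9909, 1.5481], [0.0, 0.0, 0.0, 1.0]] ['frame', 'intrinsics', 'cam_to_world']
wrist [[368.2, 0.0, 279.9], [0.0, 368.2, 205.7], [0.0, 0.0, 1.0]] [[-0.3645, -0.8971, -0.2498, 0.1581], [0.9312, -0.3506, -0.0995, -0.6083], [0.0017, -0.2689, 0.9632, 0.3845], [0.0, 0.0, 0.0, 1.0]] ['frame', 'intrinsics', 'cam_to_world']
```

View pics/a_top.png

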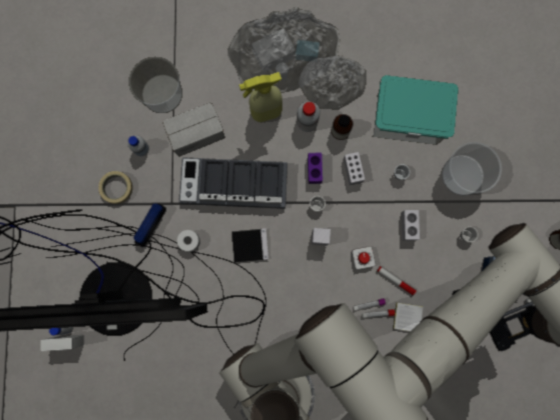

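View pics/a_side.png

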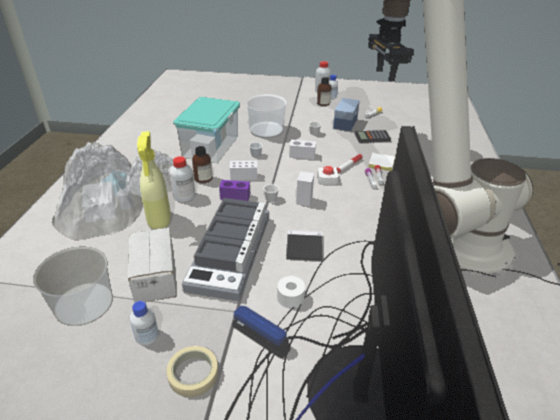

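View pics/a_wrist.png

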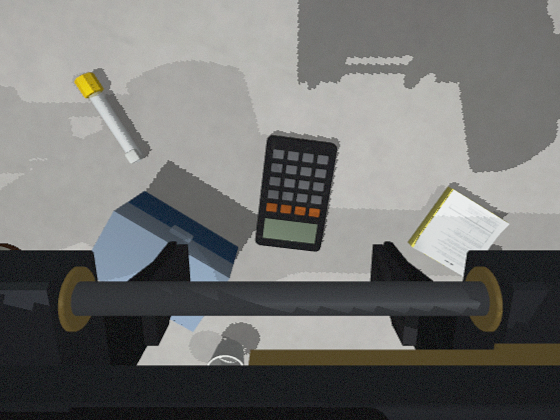

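Top view: the silver two-well block is near (411,225), the purple look-alike near (315,167), the eight-well block at (355,167) and the on-end block at (321,236). The step is at (250,245) with its strip on the right at (265,245), and the heater is at (240,182). Next I'll enlarge these to confirm them.

```bash
python3 - <<'E'
import cv2
t=cv2.imread("pics/a_top.png")
cv2.imwrite("pics/c1.png",cv2.resize(t[145:275,175:305],None,fx=4.5,fy=4.5,interpolation=cv2.INTER_CUBIC))
cv2.imwrite("pics/c2.png",cv2.resize(t[145:285,295:435],None,fx=4.2,fy=4.2,interpolation=cv2.INTER_CUBIC))
s=cv2.imread("pics/a_side.png")
cv2.imwrite("pics/c3.png",cv2.resize(s[130:300,180:360],None,fx=3.5,fy=3.5,interpolation=cv2.INTER_CUBIC))
E
```

```text
(no output)
```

View pics/c1.png

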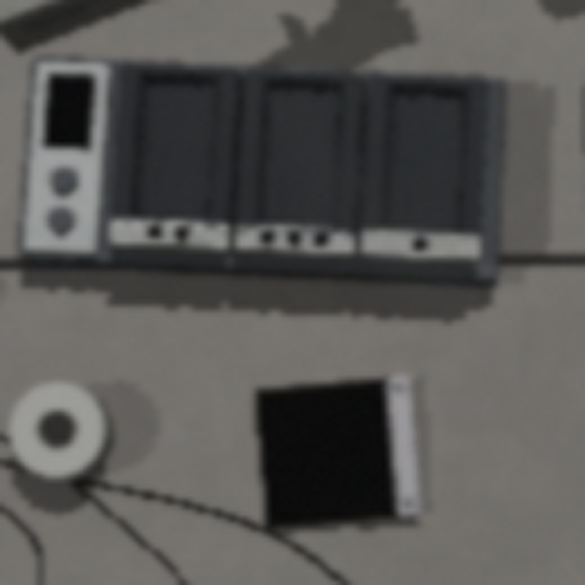

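View pics/c2.png

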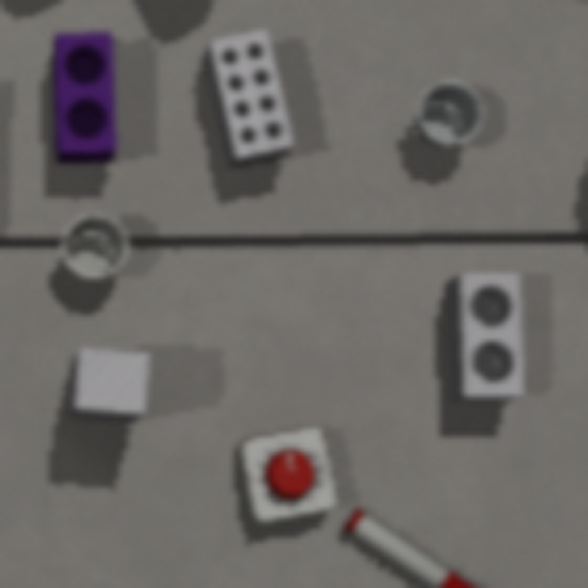

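View pics/c3.png

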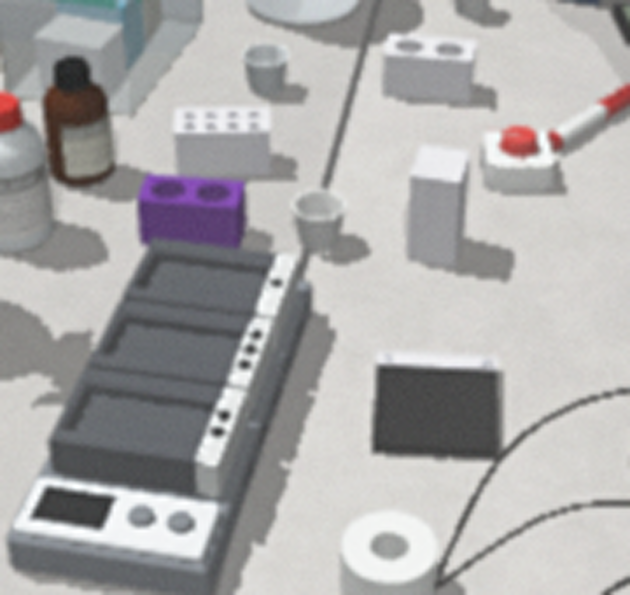

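Pockets in +y to −y order are two dots, three dots, one dot. The silver block at (411,225) has two wide wells and is the target; the purple one at (315,167) is the look-alike, so I leave it. The eight-well block is at (355,167). The on-end block's plain face points to +y, since the side view shows no wells there, so its wells likely face −y. Now coarse measurements from the top view.

```bash
cat > h.py <<'E'
import cv2,numpy as np
from bench import robot
from scipy.spatial.transform import Rotation as R
def ray(d,px,z):
    K=d["intrinsics"];T=d["cam_to_world"]
    px=np.atleast_2d(np.array(px,float))
    v=np.c_[(px[:,0]-K[0,2])/K[0,0],-(px[:,1]-K[1,2])/K[1,1],-np.ones(len(px))]@T[:3,:3].T
    o=T[:3,3]; s=(z-o[2])/v[:,2]
    return o+s[:,None]*v
def proj(d,P):
    K=d["intrinsics"];T=d["cam_to_world"]
    c=(np.atleast_2d(P)-T[:3,3])@T[:3,:3]
    return np.c_[K[0,2]+K[0,0]*c[:,0]/-c[:,2],K[1,2]-K[1,1]*c[:,1]/-c[:,2]]
def rect(d,mask,z,seed=None):
    """world rect of mask's component nearest seed"""
    n,l,st,ce=cv2.connectedComponentsWithStats(mask.astype(np.uint8))
    ok=[i for i in range(1,n) if st[i,4]>60]
    i=min(ok,key=lambda i:np.hypot(*(ce[i]-seed)))
    c,_=cv2.findContours((l==i).astype(np.uint8),cv2.RETR_EXTERNAL,cv2.CHAIN_APPROX_NONE)
    c=max(c,key=cv2.contourArea)[:,0,:]
    W=ray(d,c,z)[:,:2]
    r=cv2.minAreaRect((W*1000).astype(np.float32))
    return r,ce[i],st[i]
def axes(r):
    b=cv2.boxPoints(r); e=[b[1]-b[0],b[2]-b[1]]
    L=max(e,key=np.linalg.norm); return np.degrees(np.arctan2(L[1],L[0]))%180
E
python3 - <<'E'
from h import *
d=robot.get_image("top"); f=d["frame"]; g=f.max(2).astype(int); hsv=cv2.cvtColor(f,cv2.COLOR_BGR2HSV)
for p in[(411,215),(355,180),(321,236),(315,180),(265,245),(250,245),(226,198),(241,201),(270,201)]: print(p,f[p[1],p[0]])
def show(n,m,z,s):
    r,c,st=rect(d,m,z,s); print(n,np.round(r[0],1),"size",np.round(r[1],1),"long",round(axes(r),1),c.round(1),st)
for th in(150,165,180):
    b=g>th
    show("two",b,.046,(411,225));show("eight",b,.046,(355,167));show("end",b,.084,(321,236));show("strip",b,.012,(265,245))
k=g<22
show("pad",k,.012,(250,245))
P=g>140
show("s2",P,.06,(211,197));show("s3",P,.06,(240,199));show("s1",P,.06,(268,199))
E
```

```text
(411, 215) [54 53 53]
(355, 180) [144 142 143]
(321, 236) [154 152 154]
(315, 180) [86 26 60]
(265, 245) [151 149 151]
(250, 245) [12 12 11]
(226, 198) [77 79 78]
(241, 201) [66 67 67]
(270, 201) [124 126 126]
two [ 451.4 -136.4] size [37.1 31.6] long 89.0 [321.8 235.3] [315 230  14  12 149]
eight [ 451.4 -136.4] size [37.1 31.6] long 89.0 [321.8 235.3] [315 230  14  12 149]
end [ 447.9 -133.5] size [36.2 30.8] long 89.0 [321.8 235.3] [315 230  14  12 149]
strip [ 454.5 -139. ] size [38.  32.3] long 89.0 [321.8 235.3] [315 230  14  12 149]Traceback (most recent call last):
  File "<stdin>", line 8, in <module>
  File "<stdin>", line 5, in show
  File "h.py", line 18, in rect
    i=min(ok,key=lambda i:np.hypot(*(ce[i]-seed)))
ValueError: min() iterable argument is empty
```

```bash
python3 - <<'E'
from h import *
d=robot.get_image("top"); 
import copy
f=cv2.resize(d["frame"],None,fx=4,fy=4,interpolation=cv2.INTER_CUBIC)
d["intrinsics"]=np.array(d["intrinsics"])*4; d["intrinsics"][2,2]=1; d["intrinsics"][:2,2]+=1.5
g=f.max(2).astype(int)
def show(n,m,z,s):
    r,c,st=rect(d,m,z,np.array(s)*4); print(n,np.round(r[0],1),"size",np.round(r[1],1),"long",round(axes(r),1),(c/4).round(1),st//4)
print("floor",np.median(g[280*4:300*4,290*4:310*4]), "near",np.median(g[230*4:250*4,285*4:300*4]))
for th in(118,126,134):
    b=g>th; print(th)
    for a in [("two",b,.046,(411,225)),("eight",b,.046,(355,167)),("end",b,.084,(321,236)),("strip",b,.012,(265,245)),("s2",b,.06,(211,197)),("s3",b,.06,(240,199)),("s1",b,.06,(268,199))]:show(*a)
show("pad",g<35,.012,(250,245))
E
```

```text
floor 113.0 near 114.0
118
two [ 489.2 -363.5] size [105.5  99.4] long 89.5 [405.3 218.2] [ 382  204   37   34 1730]
eight [ 653.1 -237.3] size [87.3 43.5] long 11.6 [354.9 166.1] [ 345  151   19   30 1245]
end [ 450.9 -132.7] size [49.1 43.6] long 84.3 [321.8 235. ] [ 313  226   17   16 1017]
strip [436.2  27.6] size [94.5 15.4] long 3.4 [264.9 242.7] [261 226   6  32 598]
s2 [566.  173.8] size [ 8.6 12.7] long 176.1 [212.6 196.2] [211 194   3   4  39]
s3 [561.7 104.1] size [ 5.7 12.3] long 179.5 [237.3 197.8] [236 195   2   4  29]
s1 [557.6  34.3] size [33.1 13.1] long 84.0 [261.3 198.9] [256 196  11   5 181]
126
two [ 482.4 -395.6] size [39.  84.7] long 179.2 [412.6 224.3] [405 209  14  29 844]
eight [ 652.2 -236.8] size [84.9 41. ] long 11.4 [354.9 166.3] [ 345  151   19   30 1046]
end [ 449.8 -133.4] size [46.1 40.6] long 85.0 [321.8 235.2] [313 227  17  15 924]
strip [437.6  27.9] size [84.5 13.1] long 4.2 [264.8 242.3] [262 227   6  29 457]
s2 [566.  174.1] size [ 6.4 11.2] long 176.1 [212.5 196.2] [211 194   2   4  27]
s3 [560.8 124.5] size [ 8.7 10.7] long 90.2 [230.1 198.1] [228 196   4   3  42]
s1 [557.5  35.4] size [29.4 11.5] long 84.0 [261.1 198.9] [256 196  10   4 144]
134
two [ 470.1 -395.3] size [37.1 57.4] long 179.6 [412.8 229.5] [405 218  13  20 463]
eight [ 651.6 -236.3] size [83.  38.5] long 11.1 [354.9 166.3] [345 152  18  29 810]
end [ 449.3 -133.3] size [43.5 38.6] long 84.6 [321.8 235.4] [313 228  16  14 845]
strip [432.9  27.6] size [68.7 11.4] long 4.3 [264.8 243.5] [262 232   5  23 337]
s2 [566.3 200.6] size [18.8 10.9] long 89.5 [203.5 196.4] [200 194   6   4 100]
s3 [560.8 124.8] size [8.6 7.2] long 89.5 [230.  198.2] [228 196   3   2  28]
s1 [557.6  36.3] size [25.9  8.9] long 87.4 [261.  198.8] [256 197   9   3 106]
pad [426.8  79. ] size [87.8 81. ] long 4.8 [247.3 246. ] [ 232  230   29   32 3283]
```

Measured with the 40×84 sizes checking out:
- Two-well block: (0.482, −0.3955), yaw about 0.
- Eight-well block: (0.652, −0.237), yaw 11.3°.
- On-end block: (0.450, −0.133), about −5°.

I'm moving toward the two-well block for a wrist look.

>>> apply_moves(motion=[[0,0,0,-0.0286,0.0139,0,0.087],[0,0,0,-0.0286,0.0139,0,0.087],[0,0,0,-0.0286,0.0139,0,0.087],[0,0,0,-0.0286,0.0139,0,0.087],[0,0,0.095,-0.0286,0.0139,0,0.087],[0,0,0.095,-0.0286,0.0139,0,0.087],[0,0,0.095,-0.0286,0.0139,0,0.087],[0,0,0.095,-0.0286,0.0139,0,0.087]], squeeze=35)

```text
time_s: 0.92
ee_pos: [0.4123, -0.4077, 0.2229]
ee_rot: [0.0, 0.006, 1.0, 0.0]
wrist_force: [0.0, -0.8, -0.2]
gripper_width: 1.001
```

```bash
cat > look.py <<'E'
import sys,pickle
from h import *
n,o=sys.argv[1:3]
d=robot.get_image(n); pickle.dump({k:np.array(v) for k,v in d.items()},open(f"pics/{o}.pkl","wb")); cv2.imwrite(f"pics/{o}.png",d["frame"])
s=robot.get_state(); print(s["ee_pos"].round(4),s["ee_rot"].round(4),s["joint_positions"].round(2))
E
python3 look.py wrist b1
```

```text
[ 0.4169 -0.4062  0.2226] [ 1.3e-03  6.3e-03  1.0e+00 -2.0e-04] [-0.49  0.31 -0.1  -0.   -1.16 -1.09]
```

View pics/b1.png

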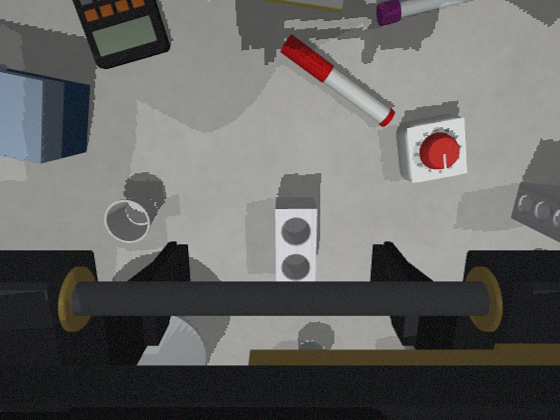

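The wrist view looks toward the base from the tool's +x side. It shows the two-well block at (296,245), and at (540,205) the on-end block with its wells facing −y, as wanted. I'll compute the block's edges here and compare them with the top view.

```bash
python3 - <<'E'
from h import *
import pickle
d=pickle.load(open("pics/b1.pkl","rb")); f=d["frame"]; g=f.max(2).astype(int)
print(g[230,268:325].tolist()); print(g[195:285,282].tolist())
print(ray(d,[[275.5,230],[316,230],[275.5,270],[316,270],[276,208.5],[316,208.5]],.046).round(4))
T=d["cam_to_world"];print(T.round(3).tolist())
E
```

```text
[149, 149, 148, 147, 149, 148, 144, 181, 208, 211, 212, 215, 203, 161, 112, 98, 97, 88, 83, 95, 103, 108, 106, 105, 103, 102, 103, 108, 104, 104, 105, 105, 106, 101, 93, 82, 83, 83, 83, 86, 79, 84, 147, 193, 208, 206, 211, 215, 164, 111, 102, 100, 151, 167, 169, 168, 166]
[102, 104, 95, 93, 95, 92, 93, 99, 93, 89, 90, 90, 89, 83, 211, 217, 216, 214, 215, 216, 213, 213, 216, 214, 213, 215, 214, 215, 218, 205, 189, 153, 135, 120, 120, 112, 113, 111, 117, 124, 136, 152, 181, 198, 218, 213, 214, 213, 212, 211, 213, 215, 215, 213, 213, 214, 214, 213, 214, 214, 214, 213, 212, 215, 215, 209, 188, 170, 142, 123, 120, 110, 105, 116, 123, 117, 136, 168, 195, 205, 210, 211, 212, 206, 209, 220, 116, 43, 45, 48]
[[ 0.458  -0.412   0.046 ]
 [ 0.4585 -0.3725  0.046 ]
 [ 0.5006 -0.4126  0.046 ]
 [ 0.5011 -0.3718  0.046 ]
 [ 0.4362 -0.4112  0.046 ]
 [ 0.4366 -0.3728  0.046 ]]
[[0.011, -0.963, -0.269, 0.338], [1.0, 0.011, 0.004, -0.406], [-0.0, -0.269, 0.963, 0.386], [0.0, 0.0, 0.0, 1.0]]
```

>>> apply_moves(motion=[[0,0,0,-0.0309,0.0069,0.02,0.087],[0,0,0,-0.0309,0.0069,0.02,0.087],[0,0,0,0,0,0.035,0.087],[0,0,0,0,0,0.035,0.087],[0,0,0,0,0,0.035,0.087],[0,0,0,0,0,0.035,0.08],[0,0,0,0,0,0.025,0.07],[0,0,0,0,0,0,0.06]])

```text
time_s: 1.63
ee_pos: [0.4695, -0.3937, 0.0114]
ee_rot: [-0.005, 0.005, 1.0, 0.003]
wrist_force: [-1.0, 0.8, 0.1]
gripper_width: 0.854
```

>>> apply_moves(motion=[[0,0,0,0,0,0,0.05],[0,0,0,0,0,0,0.03],[0,0,0,0,0,0,0.03],[0,0,0,0,0,0,0.03],[0,0,0,0,0,0,0.03],[0,0,0,0,0,0,0.03],[0,0,0,0,0,0,0.03],[0,0,0,0,0,-0.005,0.03]])

```text
time_s: 2.3
ee_pos: [0.4731, -0.3955, 0.0223]
ee_rot: [-0.0, 0.004, 1.0, 0.0]
wrist_force: [-0.3, 0.0, -2.8]
gripper_width: 0.461
```

Gripped: the opening is 40.1 mm. The measured y is −0.3955, which matches the top view. Next I'll compute the bay and obstacle positions before carrying.

```bash
python3 look.py top t2; python3 - <<'E'
from h import *
import pickle
d=pickle.load(open("pics/t2.pkl","rb"))
print(ray(d,[[269.9,180.8],[241.5,178.5],[213.5,177]],.055).round(3))
print("bottles",ray(d,[[309,112],[265,105],[342,126],[194,128]],.1).round(3).tolist())
f=d["frame"]; cv2.imwrite("pics/t2c.png",cv2.resize(f[145:225,175:305],None,fx=6,fy=6,interpolation=cv2.INTER_CUBIC))
E
```

```text
[ 0.4735 -0.3959  0.0233] [ 1.0e-04  4.1e-03  1.0e+00 -0.0e+00] [-0.43  0.57 -0.24 -0.   -0.76 -1.14]
[[0.61  0.01  0.055]
 [0.617 0.091 0.055]
 [0.622 0.172 0.055]]
bottles [[0.798, -0.104, 0.1], [0.82, 0.021, 0.1], [0.756, -0.196, 0.1], [0.755, 0.223, 0.1]]
```

View pics/t2c.png

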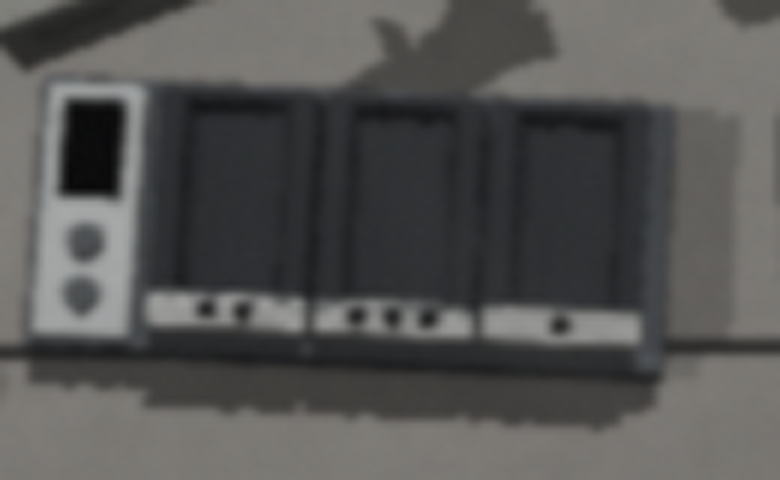

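>>> apply_moves(motion=[[0,0,0,0,0,-0.03,0.03],[0,0,0,0,0,-0.035,0.03],[0,0,0,0,0.02,-0.033,0.03],[0,0,0,-0.01,0.03,-0.03,0.03],[0,0,0,-0.018,0.032,-0.02,0.03],[0,0,0,-0.018,0.032,-0.02,0.03],[0,0,0,-0.018,0.032,-0.01,0.03],[0,0,0,-0.018,0.032,0,0.03]])

```text
time_s: 3.02
ee_pos: [0.558, -0.2191, 0.2021]
ee_rot: [0.003, 0.004, 1.0, -0.001]
wrist_force: [1.0, -0.8, -3.5]
gripper_width: 0.459
```

>>> apply_moves(motion=[[0,0,0,-0.018,0.032,0,0.03],[0,0,0,-0.018,0.032,0,0.03],[0,0,0,-0.018,0.032,0,0.03],[0,0,0,-0.018,0.032,0,0.03],[0,0,0,-0.018,0.032,0,0.03],[0,0,0,-0.018,0.032,0,0.03],[0,0,0,-0.018,0.03,0,0.03],[0,0,0,0,0,0,0.03]])

```text
time_s: 3.68
ee_pos: [0.6866, 0.0064, 0.1969]
ee_rot: [0.0, 0.002, 1.0, 0.001]
wrist_force: [0.2, -0.7, -2.7]
gripper_width: 0.46
```

```bash
python3 look.py wrist b3
```

```text
[0.6849 0.0039 0.1969] [-1.2e-03  2.3e-03  1.0e+00  1.0e-04] [ 0.24  0.5   0.14 -0.   -1.21 -1.82]
```

View pics/b3.png

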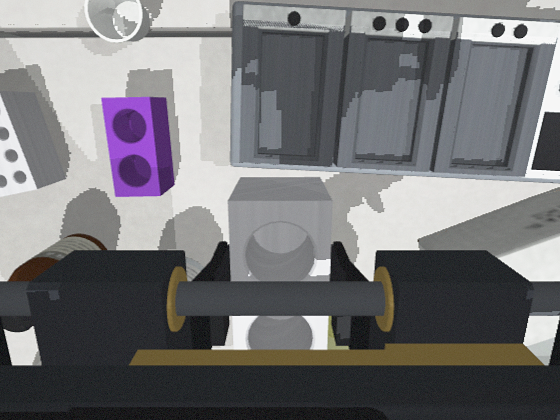

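The wrist view shows the three pockets clearly: one dot at (293,18), three dots at (402,25) and two dots at (509,30). The held block's near top edge is at row ~200. Next I'll enlarge this to get the rim corners.

```bash
python3 - <<'E'
import cv2
f=cv2.imread("pics/b3.png")
cv2.imwrite("pics/b3c.png",cv2.resize(f[0:215,222:560],None,fx=2.36,fy=2.36,interpolation=cv2.INTER_CUBIC))
E
```

```text
(no output)
```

View pics/b3c.png

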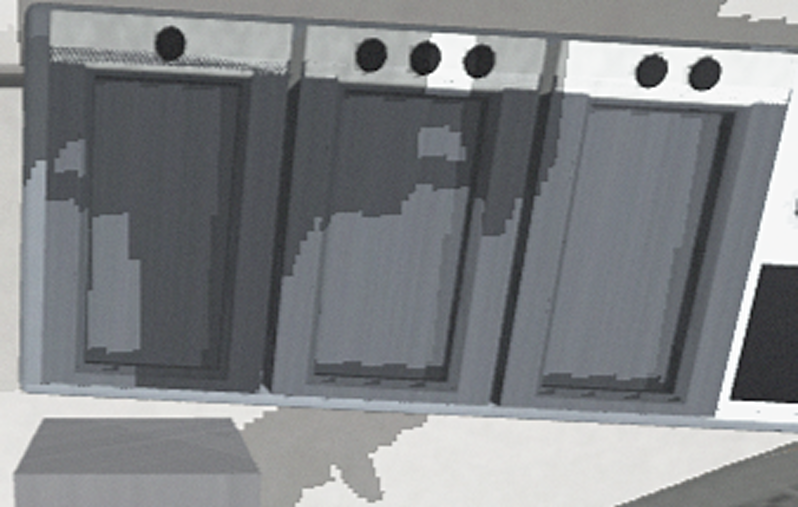

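```bash
cat > bays.py <<'E'
from h import *
import pickle
d=pickle.load(open("pics/b3.pkl","rb"))
def c2p(l): return np.array(l)/2.36+[222,0]
for n,l in dict(b1=[(86,74),(250,80),(229,382),(78,372)],b3=[(342,88),(492,96),(457,390),(308,380)],b2=[(588,102),(735,110),(682,402),(533,392)]).items():
    W=ray(d,c2p(l),.06)[:,:2]*1000
    e=[np.linalg.norm(W[i]-W[(i+1)%4]) for i in range(4)]
    x=(W[0]+W[1])/2-(W[2]+W[3])/2
    print(n,W.mean(0).round(1),np.round(e,1),"xdir",np.degrees(np.arctan2(-x[1],-x[0])).round(1)); print(W.round(1).tolist())
# dots
W=ray(d,c2p([(171,44),(371,55),(425,58),(480,61),(652,71),(705,73)]),.061)[:,:2]*1000; print("dots",W.round(1).tolist())
# held block near top edge
for z in (.222,.226,.228): print(z,ray(d,c2p([(16,474),(260,474)]),z).round(4).tolist(), ray(d,c2p([(45,419),(236,419)]),z-.046).round(4).tolist())
E
python3 bays.py
```

```text
b1 [609.9  15.1] [52.  96.3 52.4 94.6] xdir -2.5
[[561.4, -8.7], [563.2, 43.2], [659.4, 39.1], [655.8, -13.2]]
b3 [613.7  94.5] [48.  94.3 52.1 93.4] xdir -2.4
[[565.6, 72.5], [568.0, 120.4], [662.3, 118.5], [658.7, 66.5]]
b2 [618.  173.1] [47.4 94.4 52.6 93.5] xdir -2.2
[[569.8, 151.3], [572.3, 198.6], [666.7, 197.5], [663.1, 145.0]]
dots [[553.0, 18.0], [556.2, 80.8], [557.1, 97.8], [558.0, 115.2], [561.0, 169.7], [561.6, 186.5]]
0.222 [[0.6492, -0.0128, 0.222], [0.6493, 0.0272, 0.222]] [[0.6492, -0.0127, 0.176], [0.6493, 0.0284, 0.176]]
0.226 [[0.6482, -0.0122, 0.226], [0.6482, 0.0266, 0.226]] [[0.6484, -0.0123, 0.18], [0.6485, 0.0279, 0.18]]
0.228 [[0.6476, -0.0119, 0.228], [0.6477, 0.0263, 0.228]] [[0.648, -0.012, 0.182], [0.6481, 0.0277, 0.182]]
```

Pocket centres on the wrist scale are bay1 (610,15), bay3 (614,95) and bay2 (618,175.6) mm, with a pitch of 80 and yaw of about −2.7°. The wrist view has a constant y bias of about +3.4 mm, seen on both the held block and the jaws, so I steer relative to the held block as seen by the same camera.

>>> apply_moves(motion=[[0,0,0.042,0.0268,0.0025,0,0.03],[0,0,0,0.0268,0.0012,0,0.03],[0,0,0,0.0268,0.0012,0,0.03],[0,0,0,0,0,0.0285,0.03],[0,0,0,0,0,0.0285,0.03],[0,0,0,0,0,0.0285,0.03],[0,0,0,0,0,0.0285,0.03],[0,0,0,0,0,0,0.03]])

```text
time_s: 4.4
ee_pos: [0.6006, 0.0072, 0.0803]
ee_rot: [-0.004, 0.026, 1.0, -0.001]
wrist_force: [-0.2, -0.3, -2.9]
gripper_width: 0.458
```

```bash
python3 look.py wrist b4;python3 look.py side s4; python3 -c "
import cv2
f=cv2.imread('pics/s4.png'); cv2.imwrite('pics/s4c.png',cv2.resize(f[130:300,180:360],None,fx=3.5,fy=3.5,interpolation=cv2.INTER_CUBIC))"
```

```text
[0.6018 0.0073 0.0829] [-3.200e-03  2.560e-02  9.997e-01 -9.000e-04] [ 0.28  0.48 -0.22 -0.   -0.87 -1.9 ]
[0.6033 0.0076 0.0848] [-1.300e-03  2.540e-02  9.997e-01 -6.000e-04] [ 0.28  0.48 -0.22  0.   -0.88 -1.9 ]
```

View pics/b4.png

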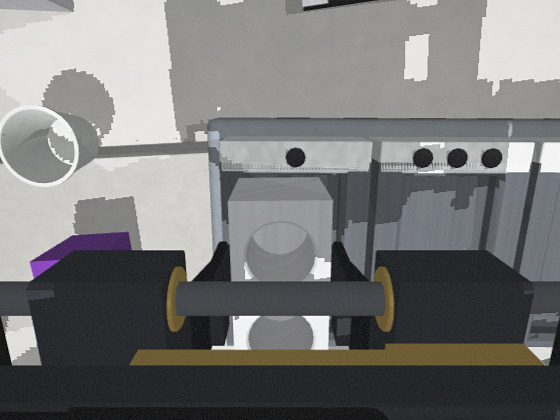

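View pics/s4c.png

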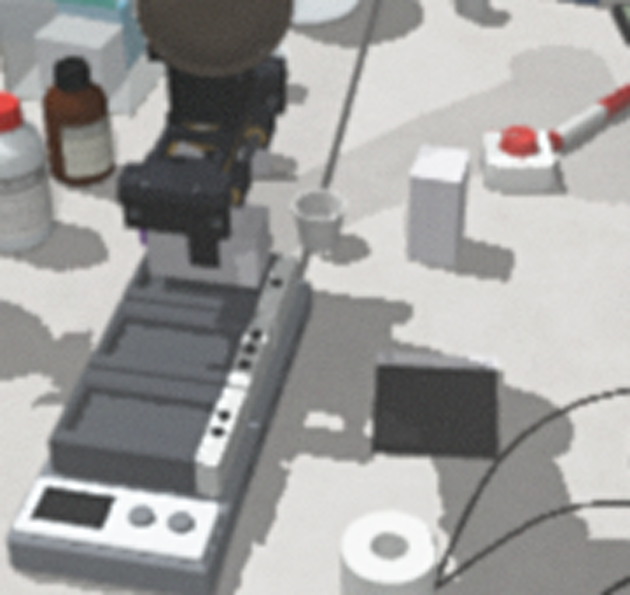

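The move came out about 4 mm short in y because of the turned axes. Checking in this picture against the dot at (295,157) and the block's foot edge at row ~179.

```bash
python3 - <<'E'
from h import *
import pickle
d=pickle.load(open("pics/b4.pkl","rb"))
print("dots",ray(d,[[295,157],[423,157.5],[457.5,157.5],[491.5,157.5]],.061).round(4).tolist())
print("foot",ray(d,[[235,179.5],[323.5,178.5]],.0655).round(4).tolist(),"top",ray(d,[[229,199],[332,198]],.1115).round(4).tolist())
E
python3 - <<'E'
import cv2
f=cv2.imread("pics/b4.png")
cv2.imwrite("pics/b4c.png",cv2.resize(f[110:260,200:400],None,fx=4,fy=4,interpolation=cv2.INTER_CUBIC))
E
```

```text
dots [[0.5529, 0.0176, 0.061], [0.5563, 0.0811, 0.061], [0.5571, 0.0981, 0.061], [0.558, 0.115, 0.061]]
foot [[0.5618, -0.0125, 0.0655], [0.5635, 0.031, 0.0655]] top [[0.5604, -0.009, 0.1115], [0.5619, 0.0291, 0.1115]]
```

View pics/b4c.png

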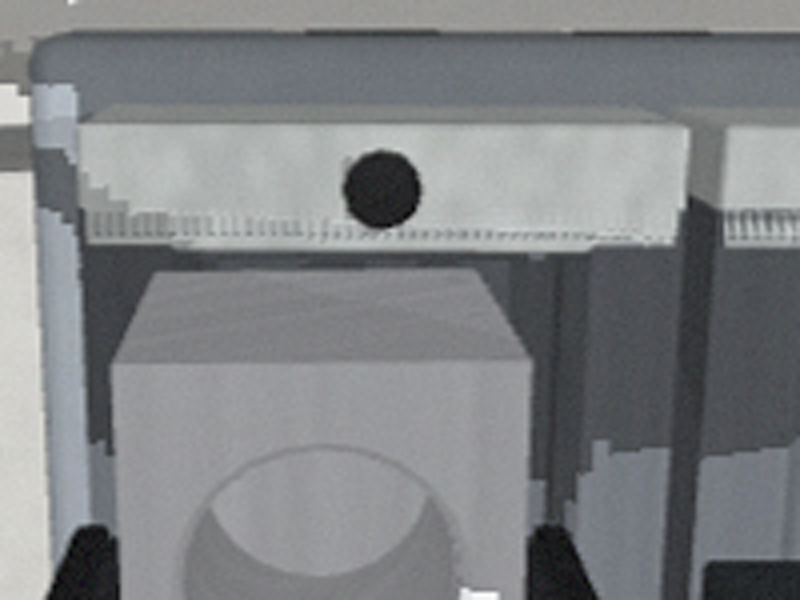

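>>> apply_moves(motion=[[0,0,0,0,0.0055,0,0.03],[0,0,0,0,0,0,0.03],[0,0,0,0,0,0,0.03],[0,0,0,0,0,0,0.03],[0,0,0,0,0,0,0.03],[0,0,0,0,0,0,0.03],[0,0,0,0,0,0,0.03],[0,0,0,0,0,0,0.03]])

```text
time_s: 5.17
ee_pos: [0.6043, 0.0141, 0.0851]
ee_rot: [-0.0, 0.025, 1.0, 0.0]
wrist_force: [0.3, -0.3, -3.3]
gripper_width: 0.461
```

```bash
python3 look.py wrist b5;python3 - <<'E'
import cv2
f=cv2.imread("pics/b5.png")
cv2.imwrite("pics/b5c.png",cv2.resize(f[110:260,200:400],None,fx=4,fy=4,interpolation=cv2.INTER_CUBIC))
E
```

```text
[0.6043 0.0141 0.0851] [-0.      0.0251  0.9997 -0.    ] [ 0.29  0.48 -0.22 -0.   -0.87 -1.91]
```

View pics/b5c.png

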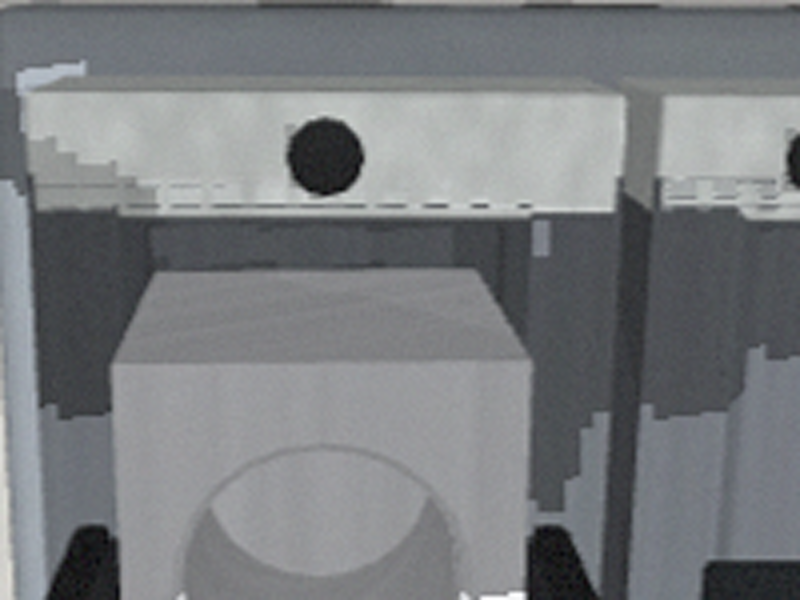

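```bash
python3 - <<'E'
from h import *
import pickle
d=pickle.load(open("pics/b5.pkl","rb"))
q=lambda l:np.array(l)/4+[200,110]
print("dot",ray(d,q([(325,157)]),.061).round(4).tolist(),"strip ends",ray(d,q([(22,92),(626,92)]),.060).round(4).tolist(),"pocket front rim",ray(d,q([(118,213),(530,218)]),.06).round(4).tolist())
print("foot",ray(d,q([(155,272),(475,269)]),.0676).round(4).tolist(),"top",ray(d,q([(112,361),(532,359)]),.1136).round(4).tolist())
print(d["cam_to_world"].round(3).tolist())
E
```

```text
dot [[0.5531, 0.0178, 0.061]] strip ends [[0.5433, -0.0198, 0.06], [0.547, 0.056, 0.06]] pocket front rim [[0.5591, -0.0091, 0.06], [0.5623, 0.0438, 0.06]]
foot [[0.5655, -0.004, 0.0676], [0.5671, 0.0358, 0.0676]] top [[0.5649, -0.003, 0.1136], [0.5667, 0.0366, 0.1136]]
[[0.049, -0.962, -0.269, 0.53], [0.999, 0.047, 0.014, 0.018], [-0.001, -0.269, 0.963, 0.248], [0.0, 0.0, 0.0, 1.0]]
```

```bash
python3 - <<'E'
from h import *
import pickle
d=pickle.load(open("pics/b3.pkl","rb"))
q=lambda l:np.array(l)/2.36+[222,0]
W=lambda l,z:(ray(d,q(l),z)[:,:2]*1000).round(1).tolist()
print("back edge z.06",W([(150,386),(270,390)],.06)," housing z.03",W([(30,392),(500,408)],.03))
print("strip back/ front",W([(170,12),(170,70)],.06))
f=cv2.imread("pics/b3.png"); cv2.imwrite("pics/b3d.png",cv2.resize(f[0:185,225:355],None,fx=4.3,fy=4.3,interpolation=cv2.INTER_CUBIC)[:600])
cv2.imwrite("pics/b3e.png",cv2.resize(f[120:180,225:425],None,fx=4,fy=4,interpolation=cv2.INTER_CUBIC))
E
```

```text
back edge z.06 [[660.7, 11.7], [662.2, 53.5]]  housing z.03 [[667.8, -33.7], [674.3, 146.9]]
strip back/ front [[543.7, 17.7], [560.3, 17.8]]
```

View pics/b3e.png

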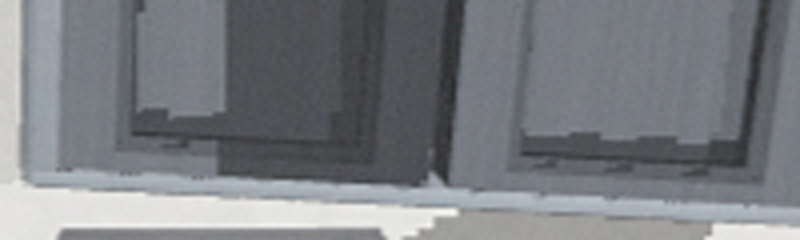

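View pics/b3d.png

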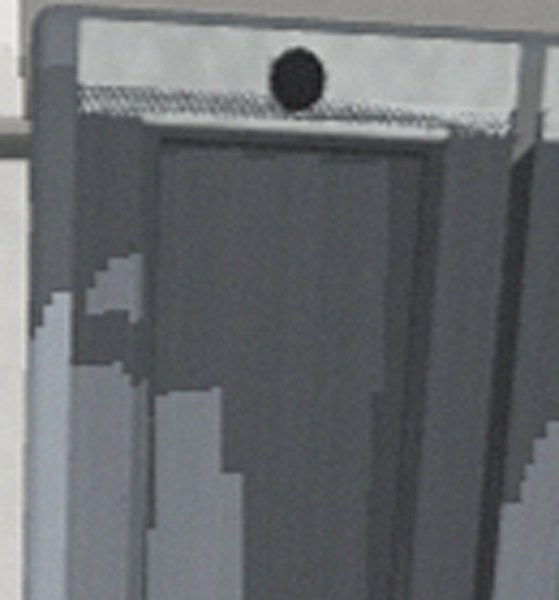

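The pocket rim is chamfered, and its centre is x≈608 on the wrist scale. The block's front foot at .566 is therefore well placed, and it needs only +1.2 mm in y. Lowering now.

>>> apply_moves(motion=[[0,0,0,0,0.0012,0,0.03],[0,0,0,0,0,0.004,0.03],[0,0,0,0,0,0.004,0.03],[0,0,0,0,0,0.004,0.03],[0,0,0,0,0,0.0035,0.03],[0,0,0,0,0,0,0.03],[0,0,0,0,0,0,0.03],[0,0,0,0,0,0,0.03]])

```text
time_s: 5.88
ee_pos: [0.6044, 0.0154, 0.0694]
ee_rot: [-0.0, 0.025, 1.0, 0.0]
wrist_force: [0.1, -0.8, -2.7]
gripper_width: 0.464
```

>>> apply_moves(motion=[[0,0,0,0,0,0.001,0.03],[0,0,0,0,0,0.001,0.03],[0,0,0,0,0,0.0005,0.03],[0,0,0,0,0,0,0.03],[0,0,0,0,0,0,0.03],[0,0,0,0,0,0,0.05],[0,0,0,0,0,0,0.056],[0,0,0,0,0,0,0.056]])

```text
time_s: 6.55
ee_pos: [0.6049, 0.0154, 0.0674]
ee_rot: [0.001, 0.025, 1.0, 0.0]
wrist_force: [0.5, -0.6, 0.3]
gripper_width: 0.597
```

```bash
python3 look.py wrist b6
```

```text
[0.6047 0.0154 0.0672] [4.000e-04 2.510e-02 9.997e-01 1.000e-04] [ 0.29  0.5  -0.24  0.   -0.83 -1.91]
```

View pics/b6.png

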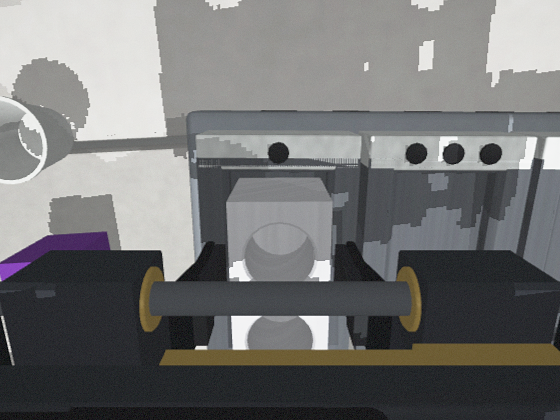

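The block seated: the load came off the wrist and it is centred on the dot. Now over to the eight-well block at (0.652, −0.237), yaw 11.3°.

>>> apply_moves(motion=[[0,0,0,0,0,-0.037,0.056],[0,0,0,0,0,-0.037,0.06],[0,0,0,-0.0085,-0.0356,-0.02,0.065],[0,0,0,-0.0085,-0.0356,-0.01,0.065],[0,0,0,-0.0085,-0.0356,0,0.065],[0,0,0,-0.0085,-0.0356,0,0.065],[0,0,0,-0.0085,-0.0356,0,0.065],[0,0,0,-0.0085,-0.0356,0,0.065]])

```text
time_s: 7.27
ee_pos: [0.6448, -0.2022, 0.1711]
ee_rot: [0.0, 0.025, 1.0, -0.0]
wrist_force: [0.9, 0.6, 0.2]
gripper_width: 0.747
```

>>> apply_moves(motion=[[0,0,0,-0.0085,-0.0356,0,0.07],[0,0,-0.083,0,0,0,0.07],[0,0,-0.083,0,0,0,0.07],[0,0,-0.082,0,0,0,0.07],[0,0,0,0,0,0,0.07],[0,0,0,0,0,0,0.07],[0,0,0,0,0,0,0.07],[0,0,0,0,0,0,0.07]])

```text
time_s: 7.93
ee_pos: [0.6514, -0.2363, 0.1711]
ee_rot: [0.0, -0.098, 0.995, -0.0]
wrist_force: [0.4, -0.6, 0.1]
gripper_width: 0.802
```

```bash
python3 look.py wrist b7; python3 look.py top t7; python3 - <<'E'
from h import *
f=cv2.imread("pics/t7.png"); cv2.imwrite("pics/t7c.png",cv2.resize(f[120:260,200:420],None,fx=3.6,fy=3.6,interpolation=cv2.INTER_CUBIC))
E
```

```text
[ 0.6514 -0.2362  0.1711] [ 1.000e-04 -9.850e-02  9.951e-01 -0.000e+00] [-0.12  0.53  0.12 -0.   -1.16 -1.26]
[ 0.6514 -0.2363  0.1712] [ 1.000e-04 -9.860e-02  9.951e-01 -0.000e+00] [-0.12  0.53  0.12 -0.   -1.16 -1.26]
```

View pics/b7.png

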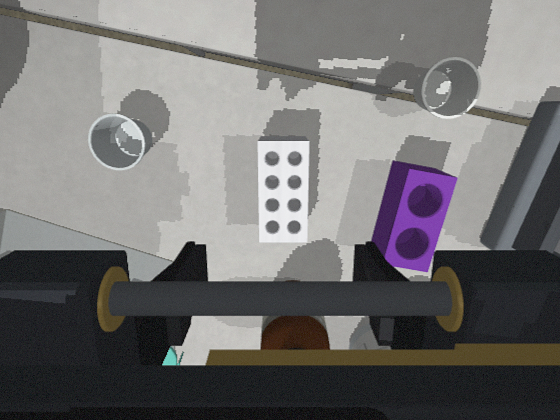

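View pics/t7c.png

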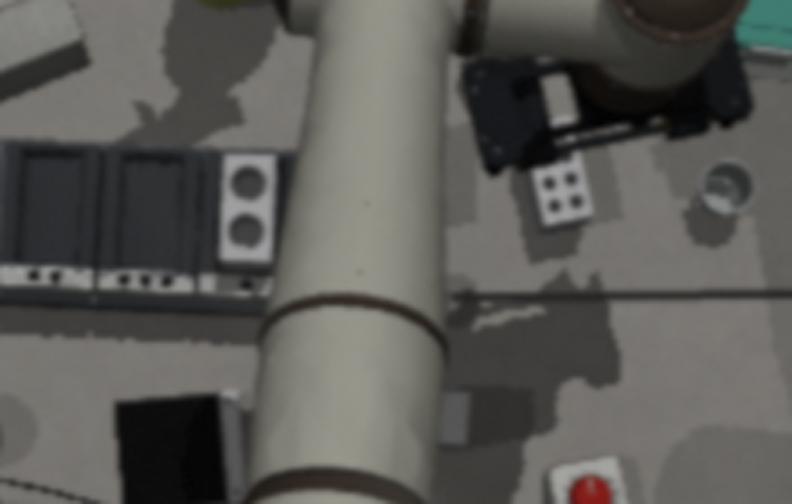

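The wrist view shows the eight-well block at rows 140–242, columns 258–308. The brown bottle is beyond it at (295,335), and the purple one is aside at (420,215). In the top view, block one is seated at (247,208) of the crop.

```bash
python3 - <<'E'
from h import *
import pickle
d=pickle.load(open("pics/b7.pkl","rb")); g=d["frame"].min(2).astype(int)
r,c,st=rect(d,(g>218),.046,(283,190)); print(r,axes(r),c,st)
for q in[(258,140.5),(308,140.5),(308,242),(259.5,242)]: print(ray(d,[q],.046).round(4))
print("bottle",ray(d,[[270,320],[325,320]],.1).round(3))
E
```

```text
((646.8228759765625, -234.09652709960938), (82.60823059082031, 39.78416442871094), 11.391014099121094) 11.391011 [282.67339291 189.99106371] [ 258  141   51  101 3469]
[[ 0.6098 -0.2613  0.046 ]]
[[ 0.6022 -0.2234  0.046 ]]
[[ 0.684  -0.2052  0.046 ]]
[[ 0.692  -0.2449  0.046 ]]
bottle [[ 0.728 -0.227  0.1  ]
 [ 0.721 -0.188  0.1  ]]
```

>>> apply_moves(motion=[[0,0,0,0.004,0,0.037,0.07],[0,0,0,0,0,0.037,0.07],[0,0,0,0,0,0.037,0.065],[0,0,0,0,0,0.034,0.06],[0,0,0,0,0,0.009,0.055],[0,0,0,0,0,0,0.05],[0,0,0,0,0,0,0.03],[0,0,0,0,0,0,0.03]])

```text
time_s: 8.7
ee_pos: [0.6494, -0.2375, 0.0199]
ee_rot: [0.002, -0.099, 0.995, -0.001]
wrist_force: [-0.6, 1.1, -0.4]
gripper_width: 0.51
```

>>> apply_moves(motion=[[0,0,0,0,0,0,0.03],[0,0,0,0,0,0,0.03],[0,0,0,0,0,0,0.03],[0,0,0,0,0,0,0.03],[0,0,0,0,0,-0.02,0.03],[0,0,0,0,0,-0.035,0.03],[0,0,0,0,0,-0.035,0.03],[0,0,0,0,0,-0.035,0.03]])

```text
time_s: 9.37
ee_pos: [0.6461, -0.2372, 0.1421]
ee_rot: [-0.001, -0.098, 0.995, 0.001]
wrist_force: [-0.1, 0.0, -3.6]
gripper_width: 0.456
```

>>> apply_moves(motion=[[0,0,0,0,0.015,-0.03,0.03],[0,0,0,-0.008,0.033,-0.02,0.03],[0,0,0,-0.008,0.033,0,0.03],[0,0,0,-0.008,0.033,0,0.03],[0,0,0,-0.008,0.033,0,0.03],[0,0,0,-0.008,0.033,0,0.03],[0,0,0,-0.008,0.033,0,0.03],[0,0,0,-0.008,0.033,0,0.03]])

```text
time_s: 10.03
ee_pos: [0.6528, 0.0163, 0.1911]
ee_rot: [-0.001, -0.098, 0.995, 0.0]
wrist_force: [1.4, -0.2, -4.3]
gripper_width: 0.454
```

>>> apply_moves(motion=[[0,0,0,-0.008,0.033,0,0.03],[0,0,0,-0.008,0.033,0,0.03],[0,0,0,-0.008,0.033,0,0.03],[0,0,0,-0.008,0.033,0,0.03],[0,0,0,-0.008,0.016,0,0.03],[0,0,0.083,0,0,0,0.03],[0,0,0.083,0,0,0,0.03],[0,0,0.082,0,0,0,0.03]])

```text
time_s: 10.7
ee_pos: [0.6634, 0.168, 0.1907]
ee_rot: [-0.001, 0.027, 1.0, -0.0]
wrist_force: [-0.4, 0.4, -3.8]
gripper_width: 0.457
```

```bash
python3 look.py wrist b8
```

```text
[0.6634 0.1677 0.1908] [-1.300e-03  2.850e-02  9.996e-01 -4.000e-04] [ 0.48  0.51  0.13 -0.   -1.19 -2.11]
```

View pics/b8.png

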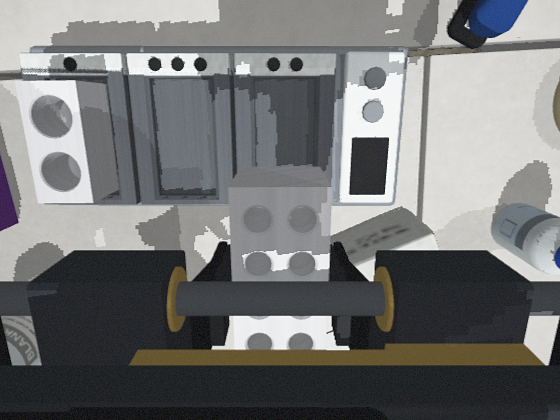

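Block one sits in the one-dot pocket. The two-dot pocket's dots are at (273,64) and (297,64), and the held block's near edge is at row ~188.

```bash
python3 - <<'E'
from h import *
import pickle
d=pickle.load(open("pics/b8.pkl","rb"))
f=d["frame"]; cv2.imwrite("pics/b8c.png",cv2.resize(f[40:220,200:400],None,fx=3.3,fy=3.3,interpolation=cv2.INTER_CUBIC))
print("dots",ray(d,[[273.5,64],[297,64],[70,64],[154.5,64],[178,64],[201,64]],.061).round(4).tolist())
E
```

```text
dots [[0.5611, 0.169, 0.061], [0.562, 0.1865, 0.061], [0.5531, 0.0173, 0.061], [0.5564, 0.0803, 0.061], [0.5574, 0.0979, 0.061], [0.5583, 0.115, 0.061]]
```

View pics/b8c.png

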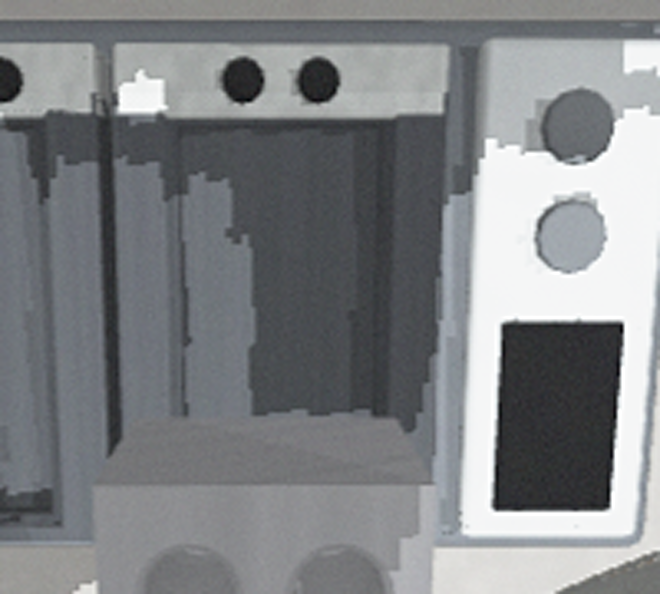

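```bash
python3 - <<'E'
from h import *
import pickle
d=pickle.load(open("pics/b8.pkl","rb"))
q=lambda l:np.array(l)/3.3+[200,40]
for l,z in(([(95,485),(433,484)],.2198),([(144,419),(393,418)],.1738)):
    W=ray(d,q(l),z)[:,:2]*1000; m=W.mean(0); e=W[1]-W[0]; a=np.degrees(np.arctan2(-e[0],e[1])); print(W.round(1).tolist(),m.round(1),"yaw",a.round(2),"len",np.hypot(*e).round(1),"centre",(m+42*np.array([np.cos(np.radians(-3.2)),np.sin(np.radians(-3.2))])).round(1))
E
```

```text
[[618.8, 151.9], [620.6, 190.0]] [619.7 171. ] yaw -2.81 len 38.1 centre [661.6 168.6]
[[619.0, 153.0], [620.8, 190.2]] [619.9 171.6] yaw -2.76 len 37.2 centre [661.8 169.2]
```

>>> apply_moves(motion=[[0,0,0,0.0223,0.0026,0,0.03],[0,0,0,0.0223,0.0026,0,0.03],[0,0,0,0,0,0.035,0.03],[0,0,0,0,0,0.035,0.03],[0,0,0,0,0,0.025,0.03],[0,0,0,0,0,0.011,0.03],[0,0,0,0,0,0,0.03],[0,0,0,0,0,0,0.03]])

```text
time_s: 11.42
ee_pos: [0.6205, 0.1751, 0.0864]
ee_rot: [0.0, 0.025, 1.0, -0.0]
wrist_force: [0.3, -0.4, -3.4]
gripper_width: 0.456
```

>>> apply_moves(motion=[[0,0,0,0,0,0,0.03],[0,0,0,0,0,0,0.03],[0,0,0,0,0,0,0.03],[0,0,0,0,0,0,0.03],[0,0,0,0,0,0,0.03],[0,0,0,0,0,0,0.03],[0,0,0,0,0,0,0.03],[0,0,0,0,0,0,0.03]])

```text
time_s: 12.08
ee_pos: [0.6198, 0.1753, 0.0861]
ee_rot: [0.0, 0.025, 1.0, 0.0]
wrist_force: [0.4, -0.4, -3.4]
gripper_width: 0.457
```

```bash
python3 look.py wrist b9;python3 - <<'E'
import cv2
f=cv2.imread("pics/b9.png")
cv2.imwrite("pics/b9c.png",cv2.resize(f[110:260,200:400],None,fx=4,fy=4,interpolation=cv2.INTER_CUBIC))
E
```

```text
[0.6198 0.1753 0.0861] [-0.      0.0251  0.9997 -0.    ] [ 0.53  0.53 -0.11 -0.   -0.92 -2.15]
```

View pics/b9c.png

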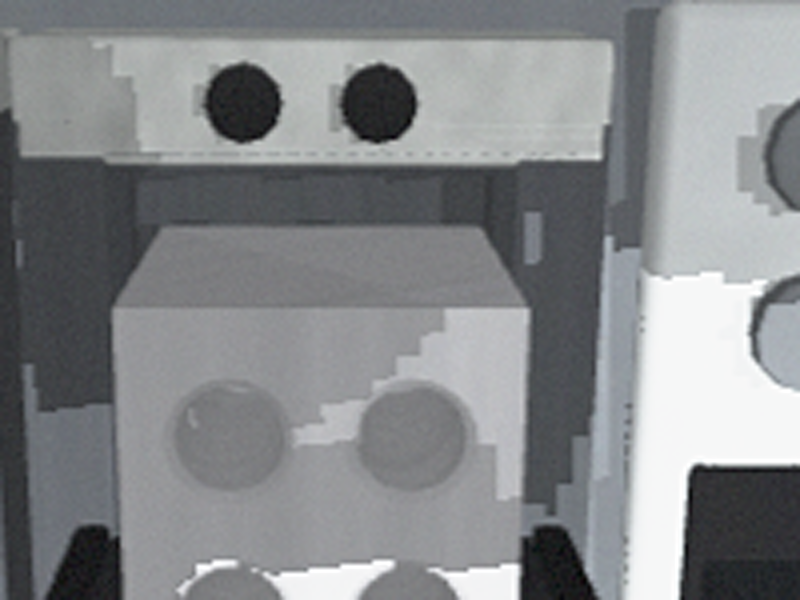

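```bash
cat > al.py <<'E'
import sys,pickle
from h import *
def al(name,dotmid,foot,top,zt,sc=4,off=(200,110)):
    d=pickle.load(open(f"pics/{name}.pkl","rb"))
    q=lambda l:np.array(l)/sc+np.array(off)
    D=ray(d,q([dotmid]),.061)[0,:2]*1000; F=ray(d,q(foot),zt-.017)[:,:2]*1000; T=ray(d,q(top),zt+.029)[:,:2]*1000
    ux=np.array([np.cos(-.053),np.sin(-.053)]); uy=np.array([-ux[1],ux[0]])
    for n,P in(("foot",F),("top",T)):
        v=P.mean(0)-D; print(n,P.round(1).tolist(),"ahead of dot %.1f (want ~13)  lateral %.1f (want 0)"%(v@ux,v@uy))
    print("dot",D.round(1))
E
python3 - <<'E'
from al import *
al("b9",(311,103),[(163,228),(487,227)],[(113,308),(530,307)],.0861)
al("b5",(325,157),[(155,272),(475,269)],[(112,361),(532,359)],.0851)
E
```

```text
foot [[575.5, 158.7], [577.3, 198.6]] ahead of dot 14.4 (want ~13)  lateral 1.8 (want 0)
top [[575.2, 158.8], [577.0, 197.6]] ahead of dot 14.2 (want ~13)  lateral 1.3 (want 0)
dot [561.9 177.6]
foot [[565.5, -3.9], [567.0, 35.8]] ahead of dot 13.2 (want ~13)  lateral -1.2 (want 0)
top [[564.8, -2.9], [566.5, 36.5]] ahead of dot 12.6 (want ~13)  lateral -0.4 (want 0)
dot [553.1  17.8]
```

>>> apply_moves(motion=[[0,0,0,0.001,-0.0014,0,0.03],[0,0,0,0,0,0.004,0.03],[0,0,0,0,0,0.005,0.03],[0,0,0,0,0,0.005,0.03],[0,0,0,0,0,0.0035,0.03],[0,0,0,0,0,0.0015,0.03],[0,0,0,0,0,0,0.03],[0,0,0,0,0,0,0.03]])

```text
time_s: 12.8
ee_pos: [0.6188, 0.1739, 0.0717]
ee_rot: [0.001, 0.024, 1.0, -0.0]
wrist_force: [-8.7, -1.3, 17.5]
gripper_width: 0.458
```

Contact came a few mm early, with 17 N up and −8.7 N in x. Looking before going on.

```bash
python3 look.py wrist b10;python3 look.py side s10; python3 - <<'E'
import cv2
f=cv2.imread("pics/b10.png")
cv2.imwrite("pics/b10c.png",cv2.resize(f[110:260,200:400],None,fx=4,fy=4,interpolation=cv2.INTER_CUBIC))
f=cv2.imread("pics/s10.png")
cv2.imwrite("pics/s10c.png",cv2.resize(f[170:300,170:300],None,fx=4.6,fy=4.6,interpolation=cv2.INTER_CUBIC))
E
```

```text
[0.6188 0.1739 0.0716] [ 7.000e-04  2.430e-02  9.997e-01 -4.000e-04] [ 0.53  0.55 -0.13  0.   -0.89 -2.15]
[0.6187 0.1739 0.0716] [ 6.000e-04  2.430e-02  9.997e-01 -4.000e-04] [ 0.53  0.55 -0.13  0.   -0.89 -2.15]
```

View pics/b10c.png

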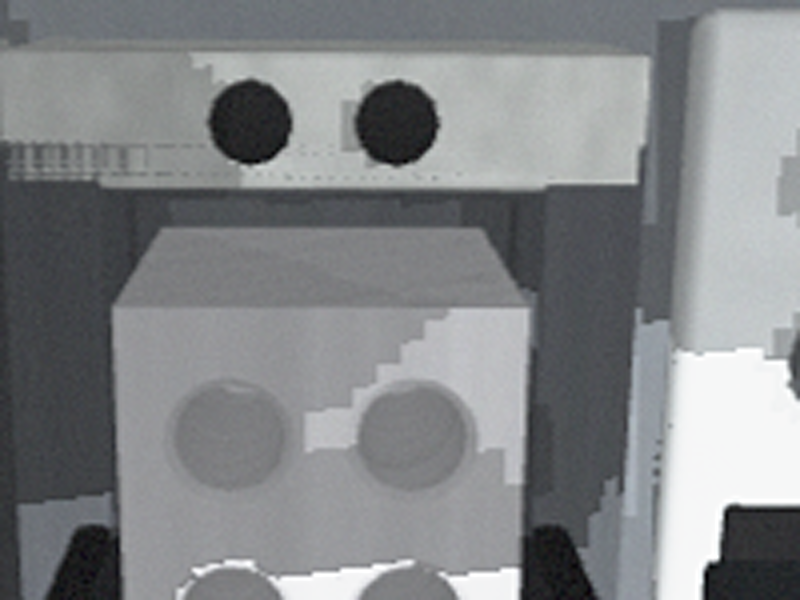

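View pics/s10c.png

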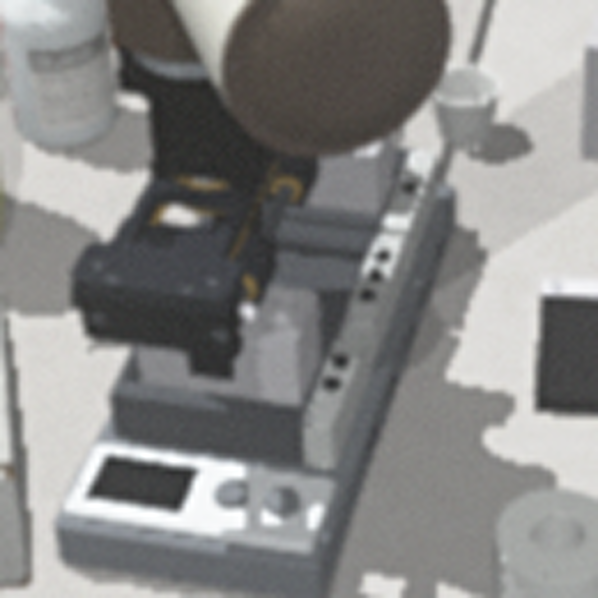

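The push is toward −x and up, so the back foot edge is most likely on the rear chamfer. I'll lift slightly, shift 2.5 mm toward −x, and lower again.

>>> apply_moves(motion=[[0,0,0,0,0,-0.006,0.03],[0,0,0,0.0025,0,0,0.03],[0,0,0,0,0,0,0.03],[0,0,0,0,0,0.003,0.03],[0,0,0,0,0,0.003,0.03],[0,0,0,0,0,0,0.03],[0,0,0,0,0,0,0.03],[0,0,0,0,0,0,0.03]])

```text
time_s: 13.57
ee_pos: [0.6162, 0.174, 0.0716]
ee_rot: [0.0, 0.024, 1.0, -0.001]
wrist_force: [-9.4, -0.7, 19.9]
gripper_width: 0.456
```

```bash
python3 look.py wrist b11; python3 - <<'E'
from h import *
s=robot.get_state(); print(s["wrist_force"],s["ft_torque"],s["joint_torque"].round(1))
import pickle
f=cv2.imread("pics/b11.png"); cv2.imwrite("pics/b11c.png",cv2.resize(f[110:260,200:400],None,fx=4,fy=4,interpolation=cv2.INTER_CUBIC))
d=pickle.load(open("pics/s10.pkl","rb")); print(proj(d,[[.6,.1,.06]]))
# expected side-view pixels of plate corners & block corners if bottom .05/.055
E
```

```text
[0.6162 0.1741 0.0716] [ 5.000e-04  2.410e-02  9.997e-01 -5.000e-04] [ 0.53  0.54 -0.14  0.   -0.89 -2.15]
[-10.34984191  -0.2547041   19.7152863 ] [-0.04441204  3.0936762  -0.01465046] [ -1.5 -31.6  14.    3.    2.6  -0. ]
[[233.5693518  228.53039319]]
```

View pics/b11c.png

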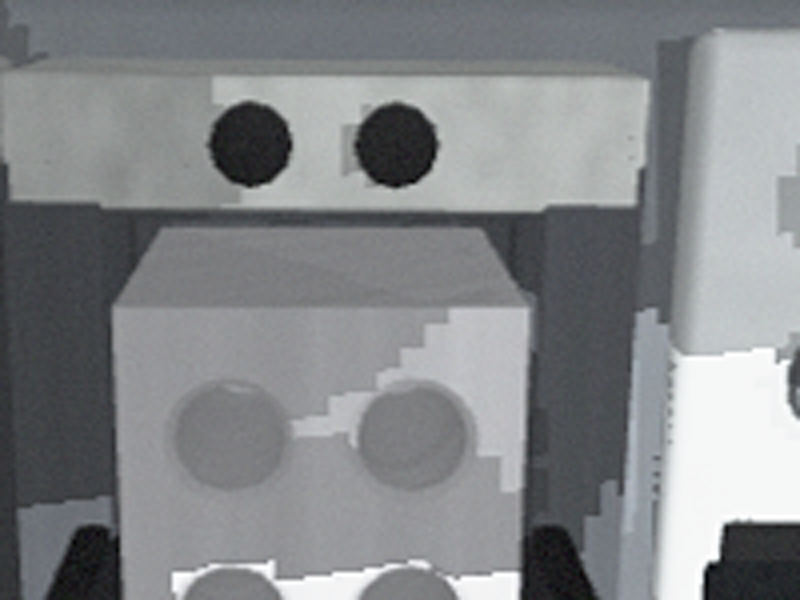

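```bash
python3 - <<'E'
from h import *
import pickle
d=pickle.load(open("pics/s10.pkl","rb"))
u=np.array([np.cos(-.05),np.sin(-.05)]);v=np.array([-u[1],u[0]])
# plate 2-dot corners for camera bias check: insert centre approx
c=np.array([.6165,.1725])
def rect3(c,lx0,lx1,hy,z): return [np.r_[c+u*a+v*b,z] for a,b in((lx0,hy),(lx1,hy),(lx0,-hy),(lx1,-hy))]
f=d["frame"].copy()
print("insert top corners(+y front,+y back)",proj(d,rect3(c,-.053,.053,.038,.06))[:2].round(1).tolist())
for zb in (.05,.055,.06):
    P=rect3(np.array([.6155,.174]),-.042,.042,.02,zb+.046); print(zb,"block top corners",proj(d,P).round(1).tolist())
d0=pickle.load(open("pics/t2.pkl","rb"))
print("box corners z.07",ray(d0,[[222,130],[172,150],[165,125],[213,105]],.07).round(3).tolist())
cv2.imwrite("pics/s10d.png",cv2.resize(f[200:280,180:260],None,fx=7.4,fy=7.4,interpolation=cv2.INTER_CUBIC))
E
```

```text
insert top corners(+y front,+y back) [[237.4, 261.1], [193.1, 254.7]]
0.05 block top corners [[234.4, 243.9], [198.9, 239.0], [239.0, 232.8], [204.5, 228.1]]
0.055 block top corners [[234.2, 242.3], [198.7, 237.3], [238.9, 231.2], [204.3, 226.5]]
0.06 block top corners [[234.1, 240.6], [198.5, 235.6], [238.8, 229.5], [204.1, 224.8]]
box corners z.07 [[0.757, 0.147, 0.07], [0.699, 0.29, 0.07], [0.774, 0.312, 0.07], [0.832, 0.173, 0.07]]
```

View pics/s10d.png

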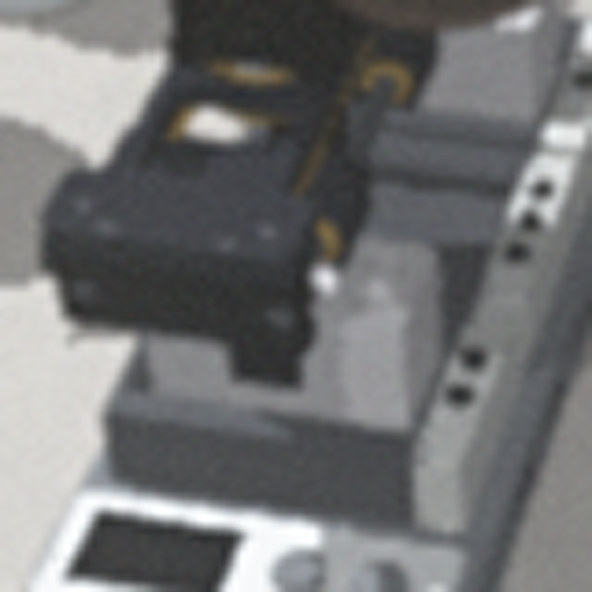

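The held block's top edge is ~3 mm lower in the grip than block one was, so TCP 0.0716 is consistent with the pocket floor. I'll unload, shift back 1.5 mm, touch down lightly and release.

>>> apply_moves(motion=[[0,0,0,0,0,-0.006,0.03],[0,0,0,-0.0015,0,0,0.03],[0,0,0,0,0,0,0.03],[0,0,0,0,0,0.0015,0.03],[0,0,0,0,0,0.001,0.03],[0,0,0,0,0,0,0.03],[0,0,0,0,0,0,0.03],[0,0,0,0,0,0,0.03]])

```text
time_s: 14.28
ee_pos: [0.6179, 0.1739, 0.0716]
ee_rot: [-0.0, 0.025, 1.0, -0.0]
wrist_force: [-4.1, 0.4, 7.4]
gripper_width: 0.457
```

>>> apply_moves(motion=[[0,0,0,0,0,0,0.045],[0,0,0,0,0,0,0.056],[0,0,0,0,0,0,0.056],[0,0,0,0,0,0,0.056],[0,0,0,0,0,-0.03,0.056],[0,0,0,0,0,-0.037,0.056],[0,0,0,0,0,-0.037,0.06],[0,0,0,-0.02,0,-0.02,0.06]])

```text
time_s: 14.95
ee_pos: [0.6376, 0.1736, 0.2001]
ee_rot: [0.003, 0.024, 1.0, 0.001]
wrist_force: [1.6, 0.5, 0.2]
gripper_width: 0.678
```

```bash
python3 look.py wrist b12;python3 look.py side s12; python3 - <<'E'
import cv2
f=cv2.imread("pics/s12.png")
cv2.imwrite("pics/s12c.png",cv2.resize(f[170:300,170:300],None,fx=4.6,fy=4.6,interpolation=cv2.INTER_CUBIC))
E
```

```text
[0.644  0.1738 0.2033] [0.0076 0.0243 0.9997 0.0019] [ 0.51  0.46  0.08  0.   -1.17 -2.13]
[0.642  0.1738 0.1998] [0.0054 0.0251 0.9997 0.0019] [ 0.51  0.46  0.07  0.   -1.17 -2.13]
```

View pics/b12.png

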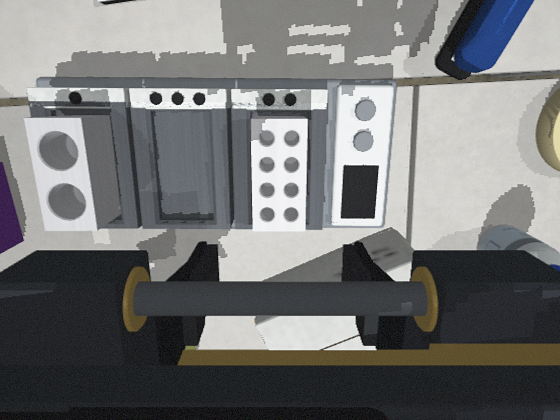

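View pics/s12c.png

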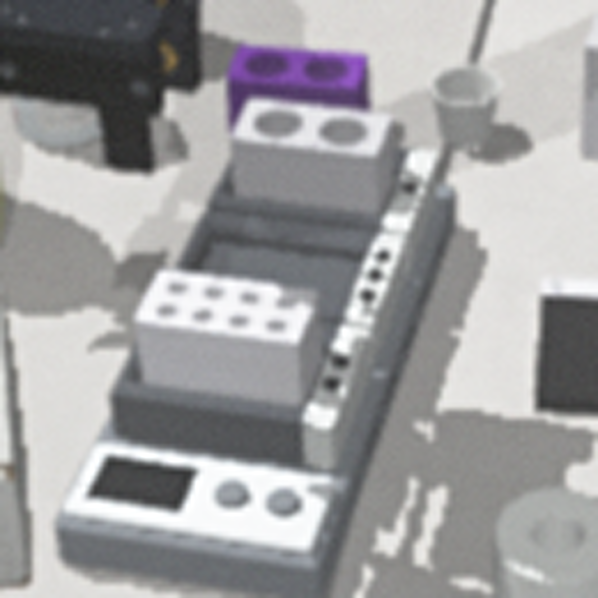

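Both blocks appear in their pockets in the side view. I'll verify they lie level by checking top-face sizes at z = 0.096.

```bash
python3 - <<'E'
from h import *
import pickle
d=pickle.load(open("pics/b12.pkl","rb")); g=d["frame"].min(2)
f=cv2.imread("pics/b12.png"); cv2.imwrite("pics/b12c.png",cv2.resize(f[75:240,15:330],None,fx=2.5,fy=2.5,interpolation=cv2.INTER_CUBIC))
E
```

```text
(no output)
```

View pics/b12c.png

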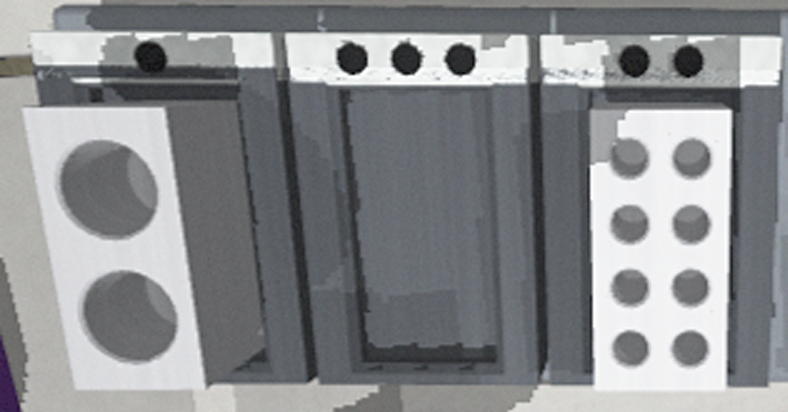

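```bash
python3 - <<'E'
from h import *
import pickle
d=pickle.load(open("pics/b12.pkl","rb"))
q=lambda l:np.array(l)/2.5+[15,75]
for n,l in(("b1",[(24,106),(164,108),(205,386),(76,389)]),("b2",[(590,108),(731,110),(726,389),(594,389)])):
  for z in(.096,):
    W=ray(d,q(l),z)[:,:2]*1000; print(n,z,W.round(1).tolist(),[np.linalg.norm(W[i]-W[(i+1)%4]).round(1) for i in range(4)],W.mean(0).round(1))
print("dots",(ray(d,q([(150,57),(406,58),(661,61)]),.061)*1000).round(1).tolist())
E
```

```text
b1 0.096 [[565.8, -2.3], [568.2, 37.0], [651.1, 33.4], [650.2, -6.3]] [np.float64(39.3), np.float64(83.0), np.float64(39.7), np.float64(84.5)] [608.8  15.5]
b2 0.096 [[573.8, 156.9], [576.2, 196.6], [659.6, 192.9], [657.7, 152.4]] [np.float64(39.8), np.float64(83.5), np.float64(40.5), np.float64(84.0)] [616.8 174.7]
dots [[553.2, 17.2, 61.0], [557.2, 97.5, 61.0], [561.9, 177.5, 61.0]]
```

Both blocks are level: their top faces at z = 0.096 measure 39.5–40 × 84 mm, centred within 1 mm of the pockets. Next I go past the turning step for a look, then on to the on-end block with jaws along x.

>>> apply_moves(motion=[[0,0,0,0.0327,-0.0142,0,0.07],[0,0,0,0.0327,-0.0142,0,0.07],[0,0,0,0.0327,-0.0142,0,0.07],[0,0,0,0.0327,-0.0142,0,0.07],[0,0,0,0.0327,-0.0142,0,0.07],[0,0,0,0.0327,-0.0142,0,0.07],[0,0,-0.12,0,0,0,0.07],[0,0,-0.12,0,0,0,0.07]])

```text
time_s: 15.72
ee_pos: [0.435, 0.0966, 0.1939]
ee_rot: [-0.001, -0.098, 0.995, -0.0]
wrist_force: [1.1, -0.4, -0.1]
gripper_width: 0.805
```

>>> apply_moves(motion=[[0,0,-0.12,0,0,0,0.07],[0,0,-0.12,0,0,0,0.07],[0,0,-0.12,0,0,0,0.07],[0,0,-0.12,0,0,0,0.07],[0,0,-0.12,0,0,0,0.07],[0,0,-0.12,0,0,0,0.07],[0,0,-0.12,0,0,0,0.07],[0,0,-0.12,0,0,0,0.07]])

```text
time_s: 16.38
ee_pos: [0.4368, 0.0974, 0.1934]
ee_rot: [-0.001, -0.546, 0.838, 0.0]
wrist_force: [-0.7, 0.3, -0.5]
gripper_width: 0.804
```

>>> apply_moves(motion=[[0,0,-0.12,0,0,0,0.07],[0,0,-0.12,0,0,0,0.07],[0,0,-0.12,0,0,0,0.07],[0,0,-0.11,0,0,0,0.07],[0,0,0,0,0,0,0.07],[0,0,0,0,0,0,0.07],[0,0,0,0,0,0,0.07],[0,0,0,0,0,0,0.07]])

```text
time_s: 17.05
ee_pos: [0.4373, 0.0977, 0.1942]
ee_rot: [0.0, 0.724, -0.69, -0.0]
wrist_force: [-0.2, -0.6, -0.5]
gripper_width: 0.803
```

```bash
python3 look.py wrist b13
```

```text
[0.4374 0.0977 0.1944] [ 2.000e-04  7.238e-01 -6.900e-01 -1.000e-04] [ 0.58  0.11 -0.45 -0.   -1.02 -0.54]
```

View pics/b13.png

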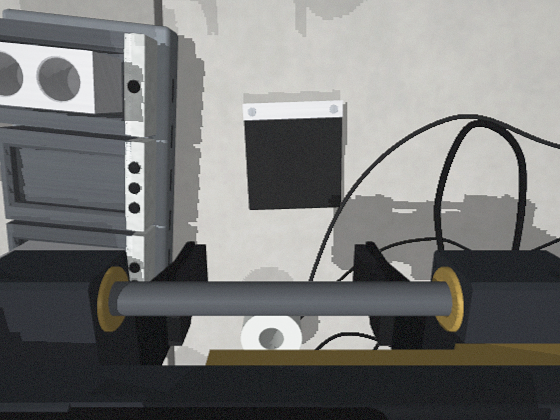

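The step is clearly seen: the strip spans (244,103)–(342,101) and the pad goes down to (250,209). The −y side is up in this picture.

```bash
python3 - <<'E'
from h import *
import pickle
f=cv2.imread("pics/b13.png"); cv2.imwrite("pics/b13c.png",cv2.resize(f[85:220,230:360],None,fx=4.4,fy=4.4,interpolation=cv2.INTER_CUBIC))
E
```

```text
(no output)
```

View pics/b13c.png

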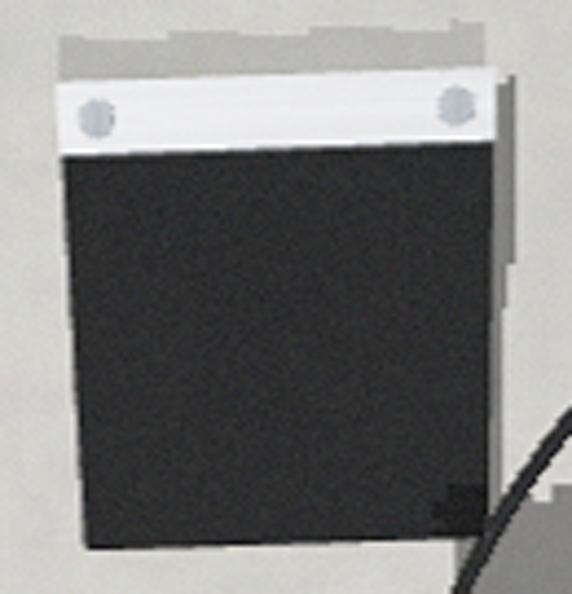

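```bash
python3 - <<'E'
from h import *
import pickle
d=pickle.load(open("pics/b13.pkl","rb"))
q=lambda l:np.array(l)/4.4+[230,85]
W=ray(d,q([(57,84),(496,67),(489,538),(86,549)]),.012)[:,:2]*1000
print(W.round(1).tolist(),[np.linalg.norm(W[i]-W[(i+1)%4]).round(1) for i in range(4)])
e=W[0]-W[1]; print("edge mid",((W[0]+W[1])/2).round(1),"yaw x",np.degrees(np.arctan2(e[1],e[0])).round(2))
e=W[3]-W[2]; print("far",np.degrees(np.arctan2(e[1],e[0])).round(2)); m=(W[2]+W[3])/2-(W[0]+W[1])/2; print("ydir yaw",(np.degrees(np.arctan2(m[1],m[0]))-90).round(2))
b=pickle.load(open("pics/b12.pkl","rb"))
print("dots here",(ray(d,[[134,87],[134.5,188]],.061)*1000).round(1).tolist())
E
```

```text
[[473.6, 27.3], [383.8, 19.5], [375.9, 119.6], [465.0, 126.4]] [np.float64(90.1), np.float64(100.4), np.float64(89.4), np.float64(99.5)]
edge mid [428.7  23.4] yaw x 4.93
far 4.4
ydir yaw 4.75
dots here [[552.5, 18.3, 61.0], [556.7, 97.9, 61.0]]
```

The step measures 90×100 as it must; on the wrist scale its edge middle is (428.7, 23.4) and its yaw is 4.75°. Compared with the top camera and the jaws, the wrist scale is world-shifted by about (+4, −3.3) mm. Now I look at the on-end block.

>>> apply_moves(motion=[[0,0,0,0.0371,-0.0014,0,0.07],[0,0,0,0.0371,-0.0014,0,0.07],[0,0,0,0.0371,-0.0014,0,0.07],[0,0,0,0.0371,-0.0014,0,0.07],[0,0,0.067,0,0,0,0.07],[0,0,0.067,0,0,0,0.07],[0,0,0,0,0,0,0.07],[0,0,0,0,0,0,0.07]])

```text
time_s: 17.77
ee_pos: [0.4503, -0.0503, 0.1945]
ee_rot: [-0.0, -0.677, 0.736, 0.0]
wrist_force: [-1.0, -0.5, -0.7]
gripper_width: 0.806
```

```bash
python3 look.py wrist b14; python3 look.py side s14
```

```text
[ 0.4504 -0.05    0.1946] [ 0.    -0.677  0.736  0.   ] [ 0.25  0.11 -0.44 -0.   -1.02 -0.33]
[ 0.4504 -0.0498  0.1946] [ 0.    -0.677  0.736 -0.   ] [ 0.25  0.11 -0.44 -0.   -1.02 -0.33]
```

View pics/b14.png

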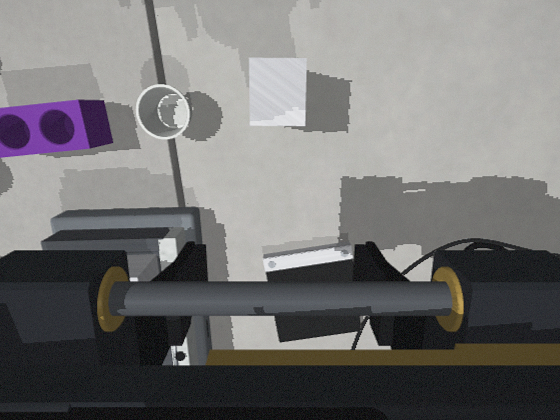

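```bash
python3 - <<'E'
from h import *
import pickle
d=pickle.load(open("pics/b14.pkl","rb")); g=d["frame"].min(2).astype(int)
print(g[90,240:315:3].tolist(),g[50:130:4,290].tolist())
for th in(185,195): 
    r,c,st=rect(d,g>th,.084,(278,92)); print(th,r,st)
W=ray(d,[[249.5,57.5],[306,58],[306,126],[249.5,126.5]],.084)[:,:2]*1000; print(W.round(1).tolist(),W.mean(0))
print([np.linalg.norm(W[i]-W[(i+1)%4]).round(1) for i in range(4)])
for a,b in((0,1),(3,2)): e=W[a]-W[b]; print(np.degrees(np.arctan2(e[1],e[0])))
E
```

```text
[181, 183, 182, 195, 203, 201, 209, 210, 203, 202, 200, 206, 206, 201, 200, 201, 206, 210, 201, 199, 199, 207, 144, 110, 113] [160, 158, 198, 204, 204, 204, 206, 205, 198, 203, 207, 200, 203, 208, 198, 201, 227, 221, 220, 125]
185 ((447.3675537109375, -127.68643188476562), (52.450138092041016, 43.59245300292969), 84.17667388916016) [ 244   58   63   77 3900]
195 ((445.25677490234375, -130.61181640625), (46.17595291137695, 39.957462310791016), 84.21339416503906) [ 249   58   58   68 3793]
[[462.3, -155.2], [423.3, -151.6], [426.2, -105.5], [467.2, -108.6]] [ 444.76188219 -130.2001675 ]
[np.float64(39.2), np.float64(46.2), np.float64(41.1), np.float64(46.9)]
-5.212635026321265
-4.24899083720713
```

>>> apply_moves(motion=[[0,0,0,0.0278,-0.002,0,0.075],[0,0,0,0.0278,-0.002,0,0.075],[0,0,0,0.0277,-0.002,0,0.075],[0,0,0,0,0,0.03,0.075],[0,0,0,0,0,0.036,0.075],[0,0,0,0,0,0.036,0.075],[0,0,0,0,0,0.036,0.07],[0,0,0,0,0,0.0115,0.06]])

```text
time_s: 18.53
ee_pos: [0.4459, -0.1332, 0.0408]
ee_rot: [-0.003, -0.677, 0.736, 0.003]
wrist_force: [-1.3, 0.2, -0.8]
gripper_width: 0.794
```

>>> apply_moves(motion=[[0,0,0,0,0,0,0.055],[0,0,0,0,0,0,0.05],[0,0,0,0,0,0,0.045],[0,0,0,0,0,0,0.04],[0,0,0,0,0,0,0.03],[0,0,0,0,0,0,0.03],[0,0,0,0,0,0,0.03],[0,0,0,0,0,0,0.03]])

```text
time_s: 19.2
ee_pos: [0.4489, -0.1336, 0.0461]
ee_rot: [0.0, -0.676, 0.737, 0.0]
wrist_force: [-4.3, 2.0, 7.2]
gripper_width: 0.452
```

```bash
python3 look.py side s15;python3 - <<'E'
import cv2
f=cv2.imread("pics/s15.png")
cv2.imwrite("pics/s15c.png",cv2.resize(f[130:280,230:380],None,fx=4,fy=4,interpolation=cv2.INTER_CUBIC))
E
```

```text
[ 0.4489 -0.1336  0.0461] [ 0.     -0.6764  0.7365  0.    ] [ 0.06  0.34 -0.59 -0.   -0.63 -0.14]
```

View pics/s15c.png

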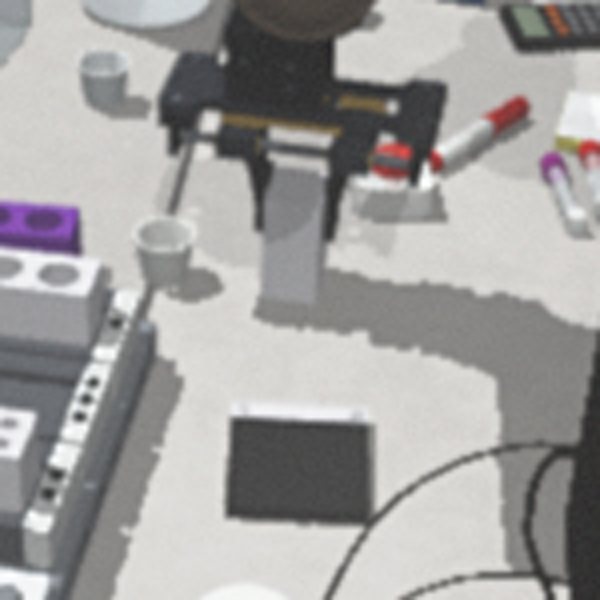

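Gripped. The jaws centred at x = 0.4489, agreeing with the top camera, so I correct the step edge to (432.9, 20.3). Target for the block centre is (435, −7.6) mm, yaw 4.75°, which leaves a gap of about 5 mm.

>>> apply_moves(motion=[[0,0,0,0,0,-0.015,0.03],[0,0,-0.0855,0,0,-0.015,0.03],[0,0,-0.0855,0,0,0,0.03],[0,0,0,-0.0253,0.0006,0,0.03],[0,0,0,-0.0253,0.0006,0,0.03],[0,0,0,-0.0253,0.0006,0,0.03],[0,0,0,-0.0253,0.0006,0,0.03],[0,0,0,-0.0253,0.0006,0,0.03]])

```text
time_s: 19.92
ee_pos: [0.4355, -0.0067, 0.0752]
ee_rot: [-0.001, 0.737, -0.676, 0.0]
wrist_force: [0.7, -0.7, -3.6]
gripper_width: 0.454
```

>>> apply_moves(motion=[[0,0,0,0,0,0,0.03],[0,0,0,0,0,0,0.03],[0,0,0,0,0,0,0.03],[0,0,0,0,0,0,0.03],[0,0,0,0,0,0,0.03],[0,0,0,0,0,0,0.03],[0,0,0,0,0,0,0.03],[0,0,0,0,0,0,0.03]])

```text
time_s: 20.58
ee_pos: [0.4354, -0.0083, 0.075]
ee_rot: [0.0, 0.737, -0.676, -0.0]
wrist_force: [-0.2, 0.1, -4.0]
gripper_width: 0.457
```

```bash
python3 look.py side s16;python3 look.py top t16;python3 - <<'E'
import cv2
f=cv2.imread("pics/s16.png")
cv2.imwrite("pics/s16c.png",cv2.resize(f[150:270,260:360],None,fx=5,fy=5,interpolation=cv2.INTER_CUBIC))
f=cv2.imread("pics/t16.png")
cv2.imwrite("pics/t16c.png",cv2.resize(f[200:290,210:330],None,fx=6,fy=6,interpolation=cv2.INTER_CUBIC))
E
```

```text
[ 0.4354 -0.0082  0.075 ] [ 0.      0.7366 -0.6763 -0.    ] [ 0.36  0.25 -0.64 -0.   -0.68 -0.27]
[ 0.4354 -0.0081  0.0751] [-0.      0.7367 -0.6762 -0.    ] [ 0.36  0.25 -0.64 -0.   -0.68 -0.27]
```

View pics/s16c.png

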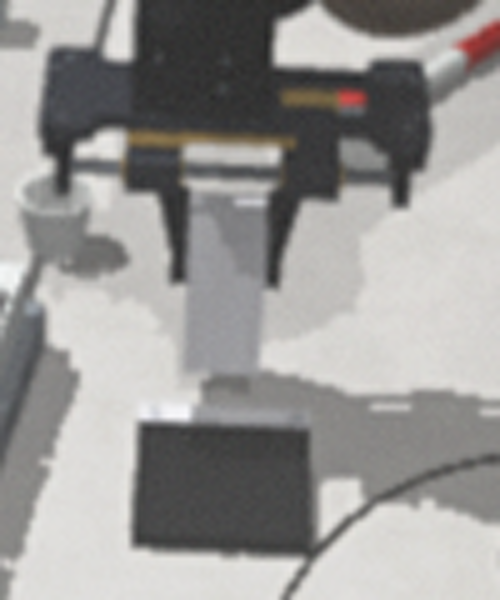

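View pics/t16c.png

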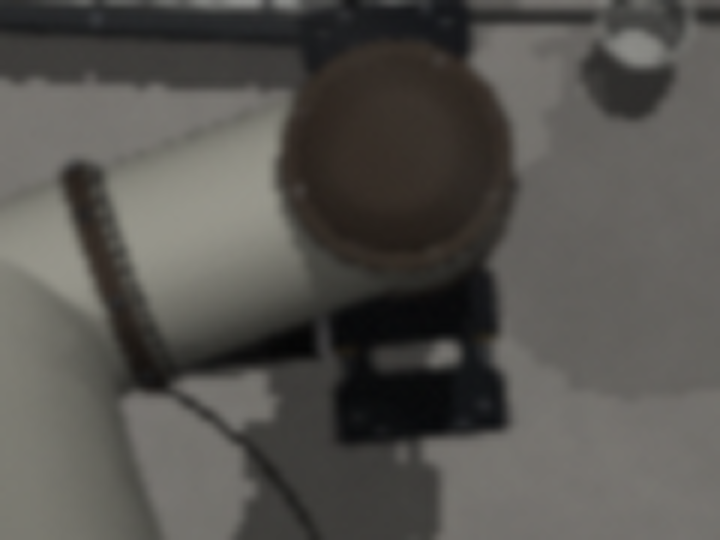

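```bash
python3 - <<'E'
from h import *
import pickle
d=pickle.load(open("pics/s16.pkl","rb"))
q=lambda l:np.array(l)/5+[260,150]
print("foot",(ray(d,q([(183,369),(258,375)]),.029)*1000).round(1).tolist())
print("pad/strip line + far",(ray(d,q([(137,422),(311,430),(132,546),(316,553)]),.012)*1000).round(1).tolist())
print("strip outer",(ray(d,q([(139,403),(309,408)]),.012)*1000).round(1).tolist())
E
```

```text
foot [[450.5, 18.3, 29.0], [411.1, 17.2, 29.0]]
pad/strip line + far [[471.1, 44.9, 12.0], [380.8, 37.2, 12.0], [461.6, 138.7, 12.0], [372.3, 129.7, 12.0]]
strip outer [[472.1, 29.3, 12.0], [383.0, 19.5, 12.0]]
```

The side view gives a gap of about 6.6 mm, against 5.5 expected, laterally within 3 mm. That is well below 15 mm, so I set it down and release.

>>> apply_moves(motion=[[0,0,0,0,0,0.01,0.03],[0,0,0,0,0,0.01,0.03],[0,0,0,0,0,0.007,0.03],[0,0,0,0,0,0.002,0.03],[0,0,0,0,0,0.001,0.03],[0,0,0,0,0,0,0.03],[0,0,0,0,0,0,0.03],[0,0,0,0,0,0,0.03]])

```text
time_s: 21.35
ee_pos: [0.4349, -0.0081, 0.0461]
ee_rot: [0.001, 0.737, -0.676, -0.0]
wrist_force: [-3.4, 1.0, 6.8]
gripper_width: 0.455
```

>>> apply_moves(motion=[[0,0,0,0,0,-0.0005,0.045],[0,0,0,0,0,-0.0005,0.055],[0,0,0,0,0,0,0.062],[0,0,0,0,0,0,0.062],[0,0,0,0,0,-0.015,0.062],[0,0,0,0,0,-0.025,0.062],[0,0,0,0,0,-0.03,0.062],[0,0,0,0.01,0,-0.01,0.05]])

```text
time_s: 22.02
ee_pos: [0.4389, -0.0169, 0.1298]
ee_rot: [-0.003, 0.738, -0.675, 0.002]
wrist_force: [1.3, 0.4, -0.5]
gripper_width: 0.688
```

>>> apply_moves(motion=[[0,0,0,0.03,0,0,0.02],[0,0,0,0.03,0,0,0],[0,0,0,0,0,0,0],[0,0,0,0,0,0,0],[0,0,0,0,0,0,0],[0,0,0,0,0,0,0],[0,0,0,0,0,0,0],[0,0,0,0,0,0,0]])

```text
time_s: 22.68
ee_pos: [0.4415, -0.077, 0.126]
ee_rot: [0.0, 0.737, -0.676, -0.0]
wrist_force: [-0.5, -0.3, -0.4]
gripper_width: 0.111
```

```bash
python3 look.py side s17;python3 look.py top t17;python3 look.py wrist b17; python3 - <<'E'
import cv2
f=cv2.imread("pics/s17.png")
cv2.imwrite("pics/s17c.png",cv2.resize(f[150:270,260:360],None,fx=5,fy=5,interpolation=cv2.INTER_CUBIC))
f=cv2.imread("pics/t17.png")
cv2.imwrite("pics/t17c.png",cv2.resize(f[200:290,210:330],None,fx=6,fy=6,interpolation=cv2.INTER_CUBIC))
E
```

```text
[ 0.4415 -0.0771  0.126 ] [ 0.      0.7373 -0.6756 -0.    ] [ 0.19  0.19 -0.55 -0.   -0.84 -0.1 ]
[ 0.4415 -0.0771  0.1261] [ 0.      0.7372 -0.6756 -0.    ] [ 0.19  0.19 -0.55  0.   -0.84 -0.1 ]
[ 0.4415 -0.0772  0.1261] [ 0.      0.7372 -0.6757  0.    ] [ 0.19  0.19 -0.55  0.   -0.84 -0.1 ]
```

View pics/s17c.png

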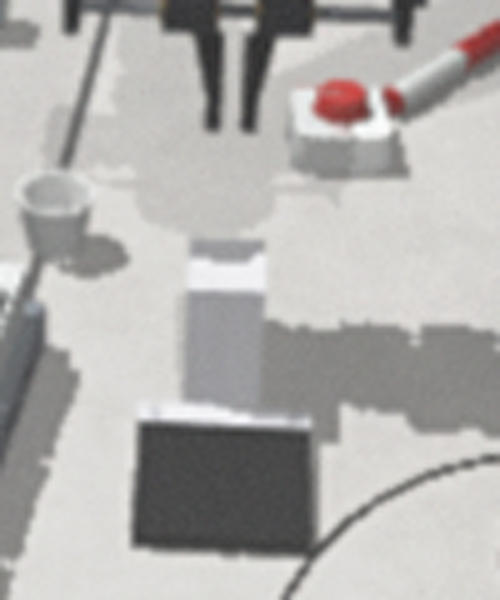

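View pics/t17c.png

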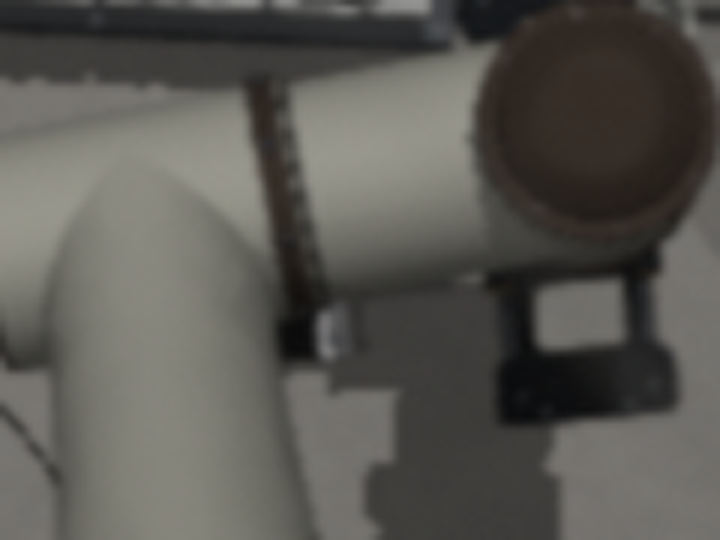

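View pics/b17.png

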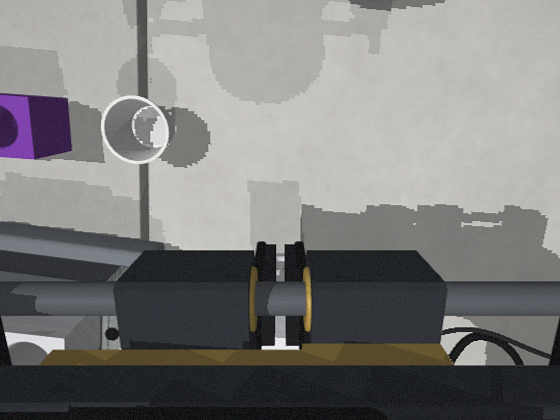

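The block stands centred against the strip, released, with its plain face toward the step. The shut fingers go down behind it and push toward the step near its top.

>>> apply_moves(motion=[[0,0,0,0,0,0.02,0],[0,0,0,0,0,0.02,0],[0,0,0,0,0,0.018,0],[0,0,0,0,0,0,0],[0,0,0,-0.02,0,0,0],[0,0,0,-0.01,0,0,0],[0,0,0,-0.01,0,0,0],[0,0,0,-0.01,0,0,0]])

```text
time_s: 23.5
ee_pos: [0.4377, -0.0271, 0.069]
ee_rot: [-0.001, 0.737, -0.676, 0.001]
wrist_force: [0.3, -1.4, 1.1]
gripper_width: 0.005
```

>>> apply_moves(motion=[[0,0,0,-0.007,0,0,0],[0,0,0,-0.007,0,0,0],[0,0,0,-0.006,0,0,0],[0,0,0,0,0,0,0],[0,0,0,0,0,0,0],[0,0,0,0,0,0,0],[0,0,0,0,0,0,0],[0,0,0,0,0,0,0]])

```text
time_s: 24.17
ee_pos: [0.4354, -0.0082, 0.068]
ee_rot: [0.0, 0.737, -0.676, -0.0]
wrist_force: [0.2, -0.3, 0.3]
gripper_width: 0.005
```

```bash
python3 look.py side s18;python3 - <<'E'
import cv2
f=cv2.imread("pics/s18.png")
cv2.imwrite("pics/s18c.png",cv2.resize(f[150:270,260:360],None,fx=5,fy=5,interpolation=cv2.INTER_CUBIC))
E
```

```text
[ 0.4354 -0.0082  0.068 ] [ 1.000e-04  7.367e-01 -6.763e-01 -1.000e-04] [ 0.36  0.26 -0.65 -0.   -0.66 -0.27]
```

View pics/s18c.png

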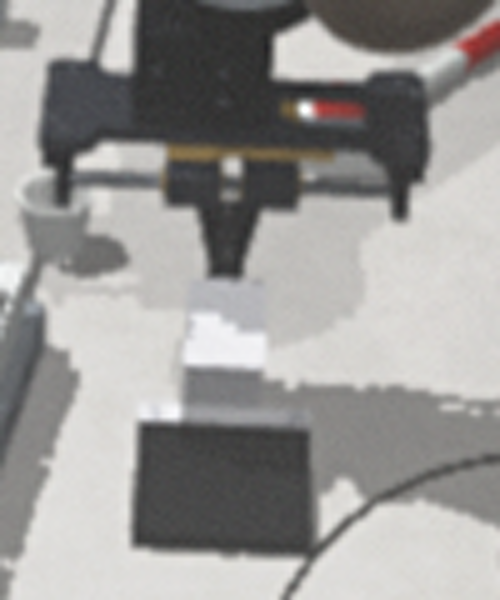

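The block is pivoting cleanly over the edge. Continuing.

>>> apply_moves(motion=[[0,0,0,-0.006,0,0,0],[0,0,0,-0.006,0,0,0],[0,0,0,-0.006,0,0,0],[0,0,0,-0.006,0,0,0],[0,0,0,0,0,0,0],[0,0,0,0,0,0,0],[0,0,0,0,0,0,0],[0,0,0,0,0,0,0]])

```text
time_s: 24.88
ee_pos: [0.4333, 0.016, 0.0681]
ee_rot: [0.0, 0.737, -0.676, -0.0]
wrist_force: [0.0, -0.8, 0.4]
gripper_width: 0.005
```

```bash
python3 look.py side s19;python3 - <<'E'
import cv2
f=cv2.imread("pics/s19.png")
cv2.imwrite("pics/s19c.png",cv2.resize(f[150:270,260:360],None,fx=5,fy=5,interpolation=cv2.INTER_CUBIC))
E
```

```text
[0.4333 0.0159 0.068 ] [ 1.000e-04  7.368e-01 -6.761e-01 -0.000e+00] [ 0.41  0.26 -0.65 -0.   -0.66 -0.33]
```

View pics/s19c.png

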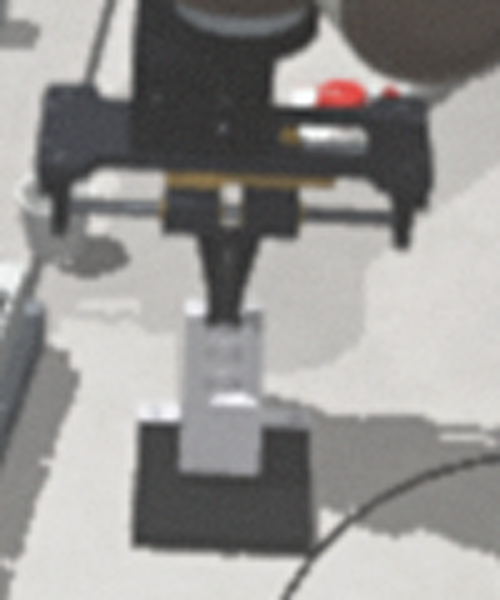

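It has fallen flat with its wells up. I'll rise and view it from the +y side.

>>> apply_moves(motion=[[0,0,0,0,0,-0.03,0.0],[0,0,0,0,0,-0.03,0.03],[0,0,0,-0.02,0,-0.03,0.07],[0,0,0,-0.035,0,-0.03,0.07],[0,0,0,-0.035,0,-0.01,0.07],[0,0,0,-0.025,0,0,0.07],[0,0,0,0,0,0,0.07],[0,0,0,0,0,0,0.07]])

```text
time_s: 25.6
ee_pos: [0.4235, 0.1279, 0.1952]
ee_rot: [-0.0, 0.737, -0.675, -0.0]
wrist_force: [0.6, -0.1, 0.1]
gripper_width: 0.449
```

```bash
python3 look.py wrist b20
```

```text
[0.4233 0.1271 0.1949] [ 5.000e-04  7.371e-01 -6.758e-01 -2.000e-04] [ 0.66  0.09 -0.46 -0.   -1.02 -0.57]
```

View pics/b20.png

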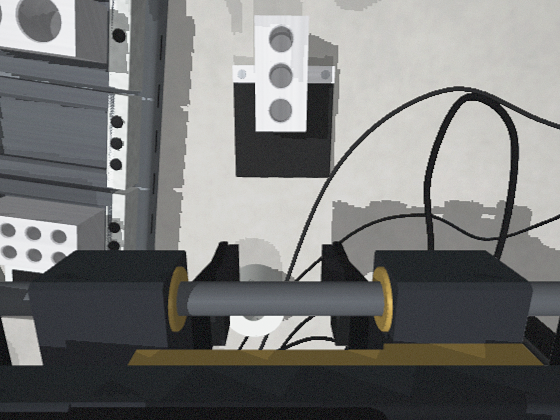

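The block lies flat on the step with three wells up, top face (255,15)–(307,131), overhanging the strip slightly. Measuring at z = 0.058.

```bash
python3 - <<'E'
from h import *
import pickle
d=pickle.load(open("pics/b20.pkl","rb")); f=d["frame"]
cv2.imwrite("pics/b20c.png",cv2.resize(f[5:145,225:345],None,fx=4.2,fy=4.2,interpolation=cv2.INTER_CUBIC))
W=ray(d,[[255,16],[308,15.5],[306.5,132],[255.5,131.5]],.058)[:,:2]*1000
print(W.round(1).tolist(),W.mean(0).round(1),[np.linalg.norm(W[i]-W[(i+1)%4]).round(1) for i in range(4)])
m=W[2]+W[3]-W[0]-W[1]; print(np.degrees(np.arctan2(m[1],m[0]))-90)
s=robot.get_state();print(s["ee_pos"],s["ee_rot"])
E
```

```text
[[453.4, -4.9], [414.4, -8.8], [406.3, 75.6], [447.1, 78.9]] [430.3  35.2] [np.float64(39.2), np.float64(84.7), np.float64(40.9), np.float64(84.0)]
4.921716432802739
[0.42332214 0.12705459 0.19486577] [ 5.12327561e-04  7.37052218e-01 -6.75835585e-01 -1.65537353e-04]
```

View pics/b20c.png

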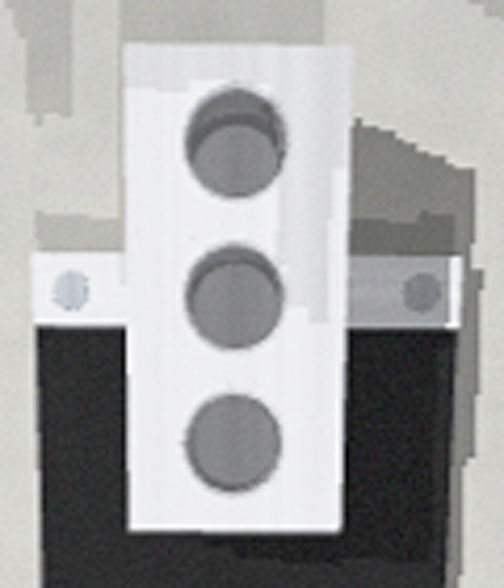

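The block is flat (39–41 × 84 mm at z = 0.058) and at rest, released. It overhangs about 30 mm, more than the nominal 12, but its centre is well on the pad. Taking it now at the corrected centre (434.6, 32.2).

>>> apply_moves(motion=[[0,0,0,0.032,-0.001,0,0.075],[0,0,0,0.032,-0.001,0,0.075],[0,0,0,0.0315,-0.001,0,0.075],[0,0,0,0,0,0.03,0.075],[0,0,0,0,0,0.03,0.075],[0,0,0,0,0,0.03,0.075],[0,0,0,0,0,0.03,0.075],[0,0,0,0,0,0.02,0.075]])

```text
time_s: 26.32
ee_pos: [0.433, 0.0301, 0.0526]
ee_rot: [0.002, 0.736, -0.677, -0.001]
wrist_force: [-0.2, -0.1, -0.9]
gripper_width: 0.859
```

>>> apply_moves(motion=[[0,0,0,0,0,0.014,0.07],[0,0,0,0,0,0.008,0.065],[0,0,0,0,0,0,0.06],[0,0,0,0,0,0,0.055],[0,0,0,0,0,0,0.05],[0,0,0,0,0,0,0.045],[0,0,0,0,0,0,0.04],[0,0,0,0,0,0,0.03]])

```text
time_s: 26.98
ee_pos: [0.4339, 0.032, 0.0336]
ee_rot: [0.001, 0.737, -0.676, -0.0]
wrist_force: [-2.9, 0.0, 1.0]
gripper_width: 0.462
```

>>> apply_moves(motion=[[0,0,0,0,0,0,0.03],[0,0,0,0,0,0,0.03],[0,0,0,0,0,0,0.03],[0,0,0,0,0,0,0.03],[0,0,0,0,0,0,0.03],[0,0,0,0,0,0,0.03],[0,0,0,0,0,0,0.03],[0,0,0,0,0,0,0.03]])

```text
time_s: 27.65
ee_pos: [0.434, 0.032, 0.0336]
ee_rot: [0.001, 0.737, -0.676, -0.0]
wrist_force: [-4.9, -0.3, 6.1]
gripper_width: 0.457
```

>>> apply_moves(motion=[[0,0,0,0,0,-0.02,0.03],[0,0,0,0,0,-0.03,0.03],[0,0,0.122,0,0,-0.03,0.03],[0,0,0.122,0,0,-0.03,0.03],[0,0,0.122,0,0,-0.03,0.03],[0,0,0.122,0,0,-0.02,0.03],[0,0,0.122,0,0,0,0.03],[0,0,0.122,0,0,0,0.03]])

```text
time_s: 28.32
ee_pos: [0.4356, 0.0329, 0.1943]
ee_rot: [0.002, -0.443, 0.896, 0.0]
wrist_force: [-0.6, -0.7, -4.8]
gripper_width: 0.454
```

>>> apply_moves(motion=[[0,0,0.122,0,0,0,0.03],[0,0,0.122,0,0,0,0.03],[0,0,0.122,0,0,0,0.03],[0,0,0.122,0,0,0,0.03],[0,0,0.122,0,0,0,0.03],[0,0,0.122,0,0,0,0.03],[0,0,0.122,0,0,0,0.03],[0,0,0.121,0,0,0,0.03]])

```text
time_s: 28.98
ee_pos: [0.4346, 0.0325, 0.1924]
ee_rot: [-0.0, 0.028, 1.0, 0.0]
wrist_force: [0.1, 0.3, -3.4]
gripper_width: 0.455
```

>>> apply_moves(motion=[[0,0,0,-0.031,0.0106,0,0.03],[0,0,0,-0.031,0.0106,0,0.03],[0,0,0,-0.031,0.0106,0,0.03],[0,0,0,-0.031,0.0106,0,0.03],[0,0,0,-0.031,0.0106,0,0.03],[0,0,0,-0.031,0.0106,0,0.03],[0,0,0,-0.031,0.0106,0,0.03],[0,0,0,0,0,0,0.03]])

```text
time_s: 29.65
ee_pos: [0.6604, 0.0974, 0.1898]
ee_rot: [0.001, 0.025, 1.0, 0.0]
wrist_force: [1.3, -0.5, -4.1]
gripper_width: 0.457
```

>>> apply_moves(motion=[[0,0,0,0,0,0,0.03],[0,0,0,0,0,0,0.03],[0,0,0,0,0,0,0.03],[0,0,0,0,0,0,0.03],[0,0,0,0,0,0,0.03],[0,0,0,0,0,0,0.03],[0,0,0,0,0,0,0.03],[0,0,0,0,0,0,0.03]])

```text
time_s: 30.32
ee_pos: [0.6553, 0.0955, 0.1935]
ee_rot: [0.0, 0.025, 1.0, 0.0]
wrist_force: [0.2, -0.3, -5.0]
gripper_width: 0.456
```

```bash
python3 look.py wrist b21; python3 - <<'E'
import cv2
f=cv2.imread("pics/b21.png")
cv2.imwrite("pics/b21c.png",cv2.resize(f[40:220,200:400],None,fx=3.3,fy=3.3,interpolation=cv2.INTER_CUBIC))
E
```

```text
[0.6553 0.0955 0.1935] [2.000e-04 2.510e-02 9.997e-01 1.000e-04] [ 0.39  0.47  0.07 -0.   -1.17 -2.01]
```

View pics/b21c.png

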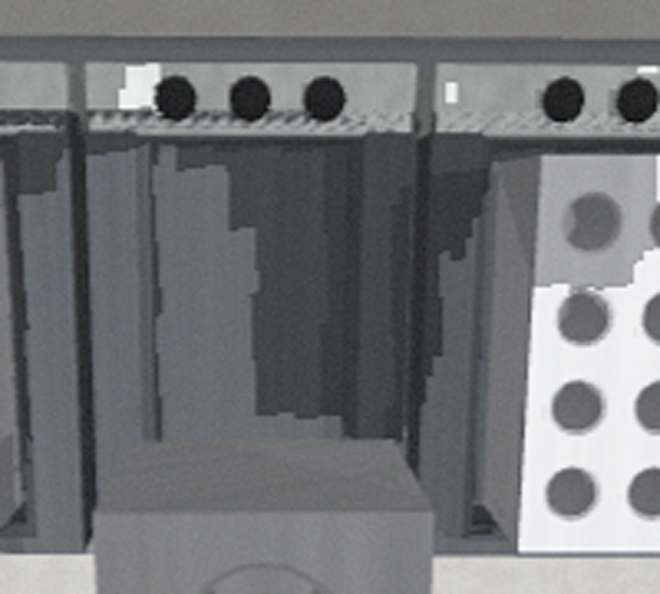

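```bash
python3 - <<'E'
from h import *
import pickle
d=pickle.load(open("pics/b21.pkl","rb"))
q=lambda l:np.array(l)/3.3+[200,40]
for l,z in(([(97,512),(433,512)],.2179),([(147,440),(398,438)],.1719)):
    W=ray(d,q(l),z)[:,:2]*1000; m=W.mean(0); e=W[1]-W[0]; print(W.round(1).tolist(),"len",np.hypot(*e).round(1),"centre",(m+42*np.array([.9986,-.052])).round(1))
print("dot",(ray(d,q([(251,97)]),.061)*1000).round(1))
E
```

```text
[[614.9, 78.5], [616.8, 117.9]] len 39.5 centre [657.8  96. ]
[[615.0, 80.1], [616.6, 118.7]] len 38.6 centre [657.7  97.2]
dot [[557.1  98.   61. ]]
```

>>> apply_moves(motion=[[0,0,0,0.0224,-0.0016,0,0.03],[0,0,0,0.0223,-0.0016,0,0.03],[0,0,0,0,0,0.03,0.03],[0,0,0,0,0,0.03,0.03],[0,0,0,0,0,0.025,0.03],[0,0,0,0,0,0.015,0.03],[0,0,0,0,0,0.005,0.03],[0,0,0,0,0,0,0.03]])

```text
time_s: 31.03
ee_pos: [0.61, 0.0943, 0.0869]
ee_rot: [-0.001, 0.025, 1.0, -0.001]
wrist_force: [-0.6, 0.5, -3.4]
gripper_width: 0.46
```

>>> apply_moves(motion=[[0,0,0,0,0,0,0.03],[0,0,0,0,0,0,0.03],[0,0,0,0,0,0,0.03],[0,0,0,0,0,0,0.03],[0,0,0,0,0,0,0.03],[0,0,0,0,0,0,0.03],[0,0,0,0,0,0,0.03],[0,0,0,0,0,0,0.03]])

```text
time_s: 31.7
ee_pos: [0.6106, 0.0946, 0.0883]
ee_rot: [0.0, 0.025, 1.0, 0.0]
wrist_force: [0.7, -0.5, -3.8]
gripper_width: 0.458
```

```bash
python3 look.py wrist b22;python3 - <<'E'
import cv2
f=cv2.imread("pics/b22.png")
cv2.imwrite("pics/b22c.png",cv2.resize(f[110:260,200:400],None,fx=4,fy=4,interpolation=cv2.INTER_CUBIC))
E
```

```text
[0.6106 0.0946 0.0882] [0.     0.0251 0.9997 0.    ] [ 0.42  0.49 -0.18  0.   -0.9  -2.04]
```

View pics/b22c.png

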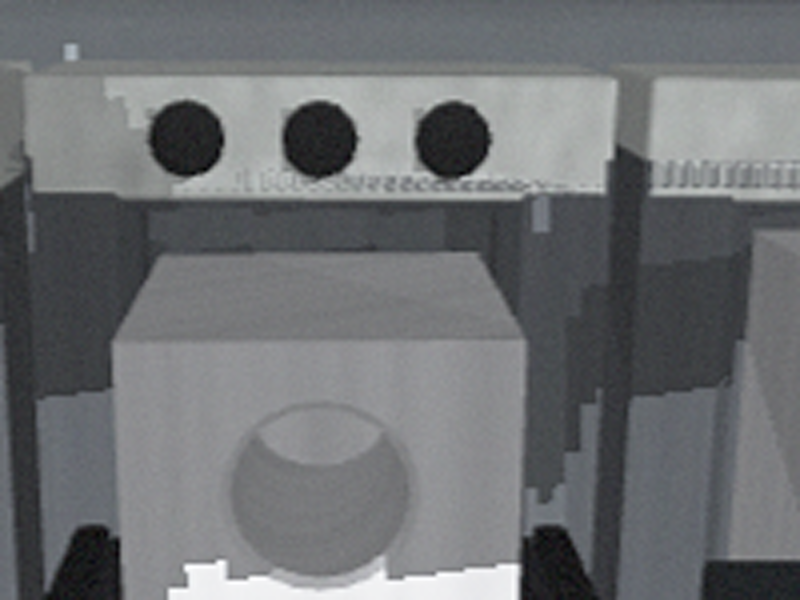

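The foot spans columns 162–482 of the crop with the middle dot at 320, so it is centred. Lowering.

>>> apply_moves(motion=[[0,0,0,0,0,0.005,0.03],[0,0,0,0,0,0.005,0.03],[0,0,0,0,0,0.004,0.03],[0,0,0,0,0,0.002,0.03],[0,0,0,0,0,0.001,0.03],[0,0,0,0,0,0.0005,0.03],[0,0,0,0,0,0,0.03],[0,0,0,0,0,0,0.03]])

```text
time_s: 32.42
ee_pos: [0.6104, 0.0944, 0.0717]
ee_rot: [-0.0, 0.025, 1.0, -0.0]
wrist_force: [-5.8, 0.2, 5.2]
gripper_width: 0.459
```

Floor contact at the expected height. Releasing and rising.

>>> apply_moves(motion=[[0,0,0,0,0,0,0.045],[0,0,0,0,0,0,0.055],[0,0,0,0,0,0,0.055],[0,0,0,0,0,0,0.055],[0,0,0,0,0,-0.025,0.055],[0,0,0,0,0,-0.035,0.055],[0,0,0,0,0,-0.037,0.055],[0,0,0,-0.02,0,-0.03,0.055]])

```text
time_s: 33.08
ee_pos: [0.6292, 0.0937, 0.2008]
ee_rot: [0.0, 0.025, 1.0, 0.0]
wrist_force: [-0.1, 0.9, 0.1]
gripper_width: 0.63
```

>>> apply_moves(motion=[[0,0,0,-0.02,0,0,0.055],[0,0,0,0,0,0,0.055],[0,0,0,0,0,0,0.055],[0,0,0,0,0,0,0.055],[0,0,0,0,0,0,0.055],[0,0,0,0,0,0,0.055],[0,0,0,0,0,0,0.055],[0,0,0,0,0,0,0.055]])

```text
time_s: 33.75
ee_pos: [0.6502, 0.0926, 0.1975]
ee_rot: [-0.0, 0.025, 1.0, -0.0]
wrist_force: [0.4, -0.4, -0.8]
gripper_width: 0.631
```

```bash
python3 look.py wrist b23;python3 look.py side s23;python3 - <<'E'
import cv2
f=cv2.imread("pics/s23.png")
cv2.imwrite("pics/s23c.png",cv2.resize(f[150:320,170:350],None,fx=3.5,fy=3.5,interpolation=cv2.INTER_CUBIC))
f=cv2.imread("pics/b23.png")
cv2.imwrite("pics/b23c.png",cv2.resize(f[60:250,90:410],None,fx=2.5,fy=2.5,interpolation=cv2.INTER_CUBIC))
E
```

```text
[0.6503 0.0926 0.1976] [-1.000e-04  2.500e-02  9.997e-01 -0.000e+00] [ 0.39  0.46  0.06  0.   -1.17 -2.01]
[0.6504 0.0926 0.1977] [-0.      0.025   0.9997 -0.    ] [ 0.39  0.46  0.06  0.   -1.17 -2.01]
```

View pics/b23c.png

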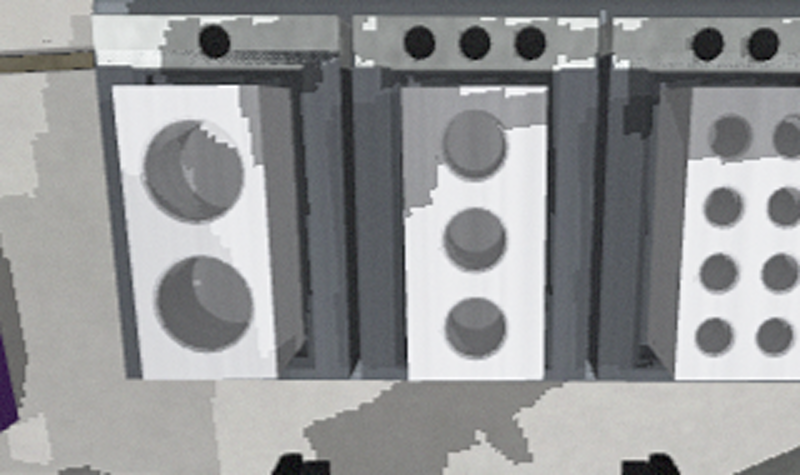

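View pics/s23c.png

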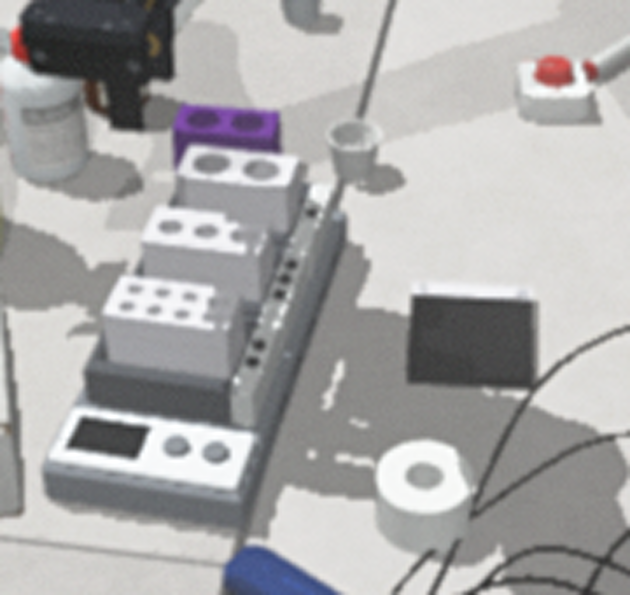

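```bash
python3 - <<'E'
from h import *
import pickle
d=pickle.load(open("pics/b23.pkl","rb"))
q=lambda l:np.array(l)/2.5+[90,60]
for n,l in(("b1",[(112,86),(240,86),(277,378),(143,378)]),("b3",[(403,87),(546,87),(545,379),(408,379)])):
    W=ray(d,q(l),.096)[:,:2]*1000; print(n,W.round(1).tolist(),[np.linalg.norm(W[i]-W[(i+1)%4]).round(1) for i in range(4)],W.mean(0).round(1))
print(robot.get_state()["wrist_force"])
print(robot.close_job())
E
```

```text
b1 [[566.0, -2.7], [567.7, 32.5], [651.6, 33.7], [649.7, -6.4]] [np.float64(35.2), np.float64(83.9), np.float64(40.2), np.float64(83.8)] [608.7  14.3]
b3 [[570.1, 77.3], [572.0, 116.6], [655.8, 113.9], [653.8, 72.9]] [np.float64(39.4), np.float64(83.8), np.float64(41.1), np.float64(83.8)] [612.9  95.2]
[ 1.15086712  0.07530723 -0.80433473]
the job is handed in; nothing more can be done
None
```

All three blocks are seated in their pockets with the wells up and released, and I handed the job in at about 34 s. They went in the asked order: two-well into one dot, eight-well into two dots. The on-end block was then stood at the metal-edged side of the step, let go, tipped flat with its wells up, left to rest, retaken, and seated in three dots.

**Last checks**
- **Seating:** measured at z = 0.096, the top faces of all three blocks came out about 39–41 × 84 mm, so they sit level at the right height. Each was within about 1 mm of its pocket centre. For the two-well block I rely on the check made just after block two was placed; in the final view a shadow hid one of its corners, and that edge read 35 mm.
- **Bystanders:** the purple block, cup, timer, label roll and turning step look unmoved in the final side view. The stapler is only partly in that picture, and the second cup and the far side were not rechecked.

**Disagreements**
- **Camera offset:** the wrist camera was off from the top camera and the jaws by about 4 mm in x and 3 mm in y. I corrected for this, or steered by relative measurements.
- **Early floor contact:** the eight-well block touched down about 4 mm of tool height earlier than expected, with 20 N at the wrist. I put this down to how it sat in the grip, and its later top-face size supports that.
- **Overhang on the step:** the tipped block overhung the edge by about 30 mm instead of the nominal 12. It lay flat and stable there.

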